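# Set up the syringe pump station for the next run

## Robot

A 6-joint arm with a two-finger parallel gripper is mounted at the origin on the work surface. World frame = base frame: x ahead of the robot, y to its left, z up, the work surface at z = 0. Lengths are in mm, angles in rad, forces in N, time in s.
With the tool pointing down it reaches from about 300 to 775 mm from the base axis. Payload 14.6 kg.
Tool frame: the origin (TCP) lies between the finger pads; the fingertips stand manip.finger_overhang ahead of it and the grasp point (between the pads) lies 2 mm behind it (manip.finger_overhang is the distance from the TCP to the fingertips, in mm); z points along the fingers, y is the direction in which the jaws open and shut (so a half turn about z gives the same grasp; the last joint's range is limited). The gripper opens to 94 mm and grips with 3 to 60 N. Pads are 16 mm wide; open, the fingers measure 119 mm over their backs; the gripper's body (75 mm by 177 mm) begins 78 mm behind the grasp point.
Start: joints at [1.116, 0.3, 1.521, -0, 1.321, -0.067], TCP at [207.981, 509.15, 222.446] pointing down, gripper open.
Joint ranges: [-3.03, 3.03], [-0.79, 2.21], [0.23, 2.52], [-1.04, 4.18], [0, 3.07], [-2.55, 2.55]. Speed limits (rad/s): [2.22, 2.22, 2.57, 3.14, 3.14, 3.14].

## Interface

Orientations are given as [roll, pitch, yaw] about the fixed x, y, z axes, in that order (R = Rz(yaw) Ry(pitch) Rx(roll)).
In Python, from cell import manip gives the robot as it stands.
- The arm moves only by the tool drive_tool, never from a script. Its argument "steps" is a list of rows, each an object with "delta_pos": the shift along the world's x, y, z in mm, a list of three; "yaw": the turn about the world's z in rad; "hand": the finger opening in mm, from 0 to 94. A call has 1 to 5 rows; each row shifts and turns the commanded pose from where the row before left it; what a row does not reach is not made up. A row lasts 1/12 s, in which the tool goes at most 41.7 mm and 7.16 degrees, less where a joint would pass 70% of its speed; a pose out of reach is approached as far as the arm can. A call is refused whole if a number of a shift passes 41.7 or a number of a turn 0.125, either way. A call with a gripper value outside its range is refused whole. The fingers move at their own pace and stop on an object; "squeeze" is the grip in N (left out, the last holds). Time passes only in rows, so rows that do not move let the fingers close. It gives the time, the measured TCP pose, the force and the opening at its end, in the units of the state.
- manip.read_state(): the state, without advancing time (a new reading comes with each control period).
- manip.camera(name): name is "side" or "top"; returns a dict with "frame" (384x512x3 uint8, red, green, blue), "range_z" (384x512 float32, mm along the optical axis (not along the pixel's ray), 0 where there is no reading), "intrinsics" (3x3 intrinsics, pixels), "dist_coeffs" ([k1, k2, p1, p2, k3] as OpenCV has them; the pictures are not rectified), "position" and "attitude" of the camera in the world. Camera axes: x right, y down, z forward; pixel columns grow to the right and rows downward; lengths in mm; the calibration is good to about 2 mm. A picture is of the moment at which its call begins.
- manip.sign_off(): hands the job in, once; it reports no verdict.
The state is a dict: "clock": time; "joints": joint angles; "qd": joint speeds; "effort": joint torques, N m; "eef_pos": TCP position; "eef_rot": TCP orientation; "wrist_force": force on the tool from outside, world axes, zero at the start; "moment": the same for the moment, N m; "finger_gap": finger opening in mm.
Only numpy, scipy, OpenCV 4.12 (cv2) and the standard library are available. Lean on these libraries where they do the work, as an engineer would, in place of code of your own. Each camera call takes 0.05 s, during which the arm holds its last target.

## Task

Get the dosing station ready: move every red-capped used vial from the blue rack into the yellow tray, and stand every green-capped fresh vial fully down in a hole of the rack. Lift the sprung clamp bar of the syringe pump by its orange fin and turn it well aside, lay the syringe in the cradle with its blue flange in the slot and its plunger towards the blue pusher block, then lift the bar back over the barrel and let it down so that it holds the barrel, leaving the other things on the bench where they are.

Things in the scene. Friction and masses are not known exactly. Their poses are not given: they have to be found in the camera images.
- cradle (a point): Centre of the barrel axis when seated in the syringe pump, a fixed white box 205 x 270 x 85 mm; 32 mm above its top. y runs along the cradle to the blue pusher block (from y = 114 mm, 18 mm above axis), x away from the robot, z up. Two dark V saddles, 12 mm along y, 42 mm wide, at y = -38 and +36 mm; between them fingers can straddle the barrel. Clamp post at x = 110 mm, y = 0.
- clamp_lift (a joint): Height of the sprung clamp bar in m: 0 lowest, 0.045 upper stop. A spring pulls it down (about 6 N at 0, 12 N at the top, weight included), so it sinks when let go. At 0 the underside of the bar is 11 mm above the cradle axis; on a seated barrel it rests at about 0.004. It must be up by over 0.012 to pass over the barrel.
- clamp_turn (a joint): Turn of the clamp bar about its upright post in rad, counter-clockwise from above: 0 = straight across the cradle, pointing along cradle -x (to the robot); 1.57 = aside, pointing along cradle -y. Stops at -0.15 and 1.7. Light friction: it stays where it is left. Only the barrel blocks the turn.
- clamp_grip (a point): Centre of the orange fin on top of the clamp post, on the turning axis; lift and turn it to move the bar. Fin 40 mm along its own x, 12 mm thick in y, 27 mm high (this point half-way up), standing on the dark steel bar, 14 mm thick, 16 mm wide, which reaches 136 mm to its own -x. The frame turns and rises with the bar.
- syringe_mid (a point): Centre of the clear barrel of the loose syringe, lying on the bench: barrel 30 mm diameter, 110 mm long along its own y. White plunger to +y (end disc 24 mm across at y = 100 mm), nozzle to -y (end at -73 mm), blue oblong flange 44 x 26 mm, 4 mm thick at y = 55 mm that keeps it from rolling. 42 to 84 g.
- syringe_flange (a point): Centre of the blue flange, 55 mm from the barrel centre on the plunger side. Its slot in the pump is at cradle y = 48 to 62 mm, between two pairs of aluminium uprights that stand 17 to 28 mm either side of the axis and rise to 2 mm above it.
- used_tray: Yellow open tray for used vials, fixed, 110 mm in x, 120 mm in y, 35 mm high, walls and floor about 4 to 5 mm; origin in the middle of its underside.
- rack_hole0 (a point): Centre of the mouth of rack hole 0, on the rack top 32 mm above the bench, at y = -63 mm along the rack. The blue collection rack is fixed, a little turned, 56 x 165 mm (x, y) and 32 mm high; its four holes stand in a row along its y, 42 mm apart; the axes of this point are those of the rack. Hole 25.5 mm diameter, 25 mm deep.
- rack_hole1 (a point): Centre of the mouth of rack hole 1, on the rack top 32 mm above the bench, at y = -21 mm along the rack. The blue collection rack is fixed, a little turned, 56 x 165 mm (x, y) and 32 mm high; its four holes stand in a row along its y, 42 mm apart; the axes of this point are those of the rack. Hole 25.5 mm diameter, 25 mm deep.
- rack_hole2 (a point): Centre of the mouth of rack hole 2, on the rack top 32 mm above the bench, at y = 21 mm along the rack. The blue collection rack is fixed, a little turned, 56 x 165 mm (x, y) and 32 mm high; its four holes stand in a row along its y, 42 mm apart; the axes of this point are those of the rack. Hole 25.5 mm diameter, 25 mm deep.
- rack_hole3 (a point): Centre of the mouth of rack hole 3, on the rack top 32 mm above the bench, at y = 63 mm along the rack. The blue collection rack is fixed, a little turned, 56 x 165 mm (x, y) and 32 mm high; its four holes stand in a row along its y, 42 mm apart; the axes of this point are those of the rack. Hole 25.5 mm diameter, 25 mm deep.
- used1_mid (a point): Centre of a used vial (may be absent): amber glass with red cap, upright cylinder 22.5 mm diameter, 75 mm tall, 30 g, standing in a rack hole at the start, its top 50 mm above the rack. Point half-way up, z along its axis.
- used2_mid (a point): Centre of a used vial (may be absent): amber glass with red cap, upright cylinder 22.5 mm diameter, 75 mm tall, 30 g, standing in a rack hole at the start, its top 50 mm above the rack. Point half-way up, z along its axis.
- used3_mid (a point): Centre of a used vial (may be absent): amber glass with red cap, upright cylinder 22.5 mm diameter, 75 mm tall, 30 g, standing in a rack hole at the start, its top 50 mm above the rack. Point half-way up, z along its axis.
- used4_mid (a point): Centre of a used vial (may be absent): amber glass with red cap, upright cylinder 22.5 mm diameter, 75 mm tall, 30 g, standing in a rack hole at the start, its top 50 mm above the rack. Point half-way up, z along its axis.
- fresh1_mid (a point): Centre of a fresh vial (may be absent): white with green cap, upright cylinder 22.5 mm diameter, 75 mm tall, 30 g, standing at the start on the black rubber mat (3 mm thick). Point half-way up, z along its axis.
- fresh2_mid (a point): Centre of a fresh vial (may be absent): white with green cap, upright cylinder 22.5 mm diameter, 75 mm tall, 30 g, standing at the start on the black rubber mat (3 mm thick). Point half-way up, z along its axis.
- fresh3_mid (a point): Centre of a fresh vial (may be absent): white with green cap, upright cylinder 22.5 mm diameter, 75 mm tall, 30 g, standing at the start on the black rubber mat (3 mm thick). Point half-way up, z along its axis.
- reagent: Bystander, to be left alone: amber bottle, 44 mm diameter, 100 mm tall. Origin in the middle of its underside.
- beaker: Bystander, to be left alone: white beaker, 70 mm diameter, 80 mm tall. Origin in the middle of its underside.
- tape: Bystander, to be left alone: tape roll, 70 mm diameter, 20 mm tall. Origin in the middle of its underside.
- marker: Bystander, to be left alone: marker pen, 125 mm long, 14 mm thick, lying along its x. Origin in the middle of its underside.
- tip_box: Bystander, to be left alone: blue box, 70 x 90 x 35 mm. Origin in the middle of its underside.
- dish: Bystander, to be left alone: white dish, 90 mm diameter, 18 mm tall. Origin in the middle of its underside.
Not all that is in view belongs to the job. What is shaped like the part that bears used4_mid but purple is not meant.

How it is judged:
By the outcome, as a careful person would: the job done as asked, in the order asked, and still so for the second after the job is handed in, with the robot touching nothing.
Of used1, used2, used3, used4 only 2 to 3 are there at a start; the rules pass over those that are not, and their reading is None.
Of fresh1, fresh2, fresh3 only 2 to 3 are there at a start; the rules pass over those that are not, and their reading is None.
At some moment in a run one of syringe may be knocked a few centimetres aside while the robot is not near it.
Once in a run the grip may slacken for a moment while it holds something.
It also fails if it takes over 210 s, if anything falls off the work surface, if the arm or the gripper's body presses on something with over 40 N, if the wrist force passes 120 N, or if a joint passes its speed limit or range.

## Working session

There is one attempt and no reset: what is moved stays moved. The work goes in short steps, Python scripts to look and compute and a tool call to move; the robot and the scene stay as the last step left them, time stands still between calls to the robot, and variables do not carry over. Pictures are saved under pics/ and viewed, and the job is handed in when it is done.

Besides the shell and the picture viewer there is one more tool, called after ">>>" by a JSON object that holds its "op" and its "data", one argument or row to a line. drive_tool: Moves the arm, as the interface text tells. Its arguments: {"type":"object","properties":{"steps":{"type":"array"},"squeeze":{"type":"number"}},"required":["steps"]}

```bash
mkdir -p pics; ls; cat > h.py <<'E'
import numpy as np, cv2, sys
from cell import manip
def cam(n):
    c=manip.camera(n); return c
def Rm(a):
    from scipy.spatial.transform import Rotation as R
    a=np.array(a,float)
    if a.shape==(3,3): return a
    if a.shape==(3,): return R.from_euler('xyz',a).as_matrix()
    raise Exception(a)
def world(c,u,v,z=None,d=None):
    K=np.array(c['intrinsics']);D=np.array(c['dist_coeffs'])
    p=cv2.undistortPoints(np.array([[[u,v]]],float),K,D)[0,0]
    r=Rm(c['attitude'])@np.array([p[0],p[1],1]); o=np.array(c['position'],float)
    if z is not None: return o+r*(z-o[2])/r[2]
    if d is None: d=c['range_z'][int(round(v)),int(round(u))]
    return o+r*d
def cloud(c):
    K=np.array(c['intrinsics']);D=np.array(c['dist_coeffs'])
    v,u=np.mgrid[0:384,0:512]
    p=cv2.undistortPoints(np.stack([u,v],-1).reshape(-1,1,2).astype(float),K,D).reshape(384,512,2)
    r=np.concatenate([p,np.ones((384,512,1))],-1)*c['range_z'][...,None]
    return r@Rm(c['attitude']).T+np.array(c['position'])
def pix(c,P):
    R=Rm(c['attitude']);q=R.T@(np.array(P,float)-np.array(c['position']))
    return cv2.projectPoints(q.reshape(1,1,3),np.zeros(3),np.zeros(3),np.array(c['intrinsics']),np.array(c['dist_coeffs']))[0].ravel()
def save(im,n,box=None,s=1):
    if box: im=im[box[1]:box[3],box[0]:box[2]]
    im=cv2.resize(im,None,fx=s,fy=s,interpolation=cv2.INTER_CUBIC)
    cv2.imwrite('pics/'+n+'.png',im[...,::-1])
E
python3 - <<'E'
from h import *
import pickle
for n in('top','side'):
    c=cam(n);pickle.dump(c,open(n+'.pkl','wb'));print(n,c['position'],c['attitude'],c['intrinsics'])
    save(c['frame'],n+'0',None,1.5)
s=manip.read_state();print(s, manip.finger_overhang)
E
```

```text
pics
top [ 496.98871113 -105.68644656 1237.18543649] [-3.07830068  0.02173513 -1.5720877 ] [[480.29144561   0.         253.3785652 ]
 [  0.         480.29144561 190.93203585]
 [  0.           0.           1.        ]]
side [  82.14566666 -872.43404698  723.88338883] [-2.14204303  0.01520986 -0.5587199 ] [[402.13876786   0.         252.92494953]
 [  0.         402.13876786 187.39723014]
 [  0.           0.           1.        ]]
{'clock': 0.1, 'joints': array([ 1.11638715e+00,  3.00406293e-01,  1.52149607e+00, -5.83519985e-06,
        1.32068394e+00, -6.66101565e-02]), 'qd': array([-1.32128199e-03, -5.29118011e-05, -2.43947784e-03,  5.64052847e-04,
       -6.89512254e-04,  2.53232261e-04]), 'effort': array([ 7.45612579e-04, -5.32637680e+01, -3.53290915e+01,  7.08927191e-02,
        2.34624505e-02, -7.13372401e-05]), 'eef_pos': array([207.9023992 , 508.9703661 , 221.95782657]), 'eef_rot': array([-3.14060083e+00, -6.04984910e-05,  2.75379505e+00]), 'wrist_force': array([ 0.09428556, -0.12276079,  0.19498723]), 'moment': array([0.03434142, 0.01808305, 0.00304526]), 'finger_gap': 93.8576526975492} 17.0
```

View pics/top0.png

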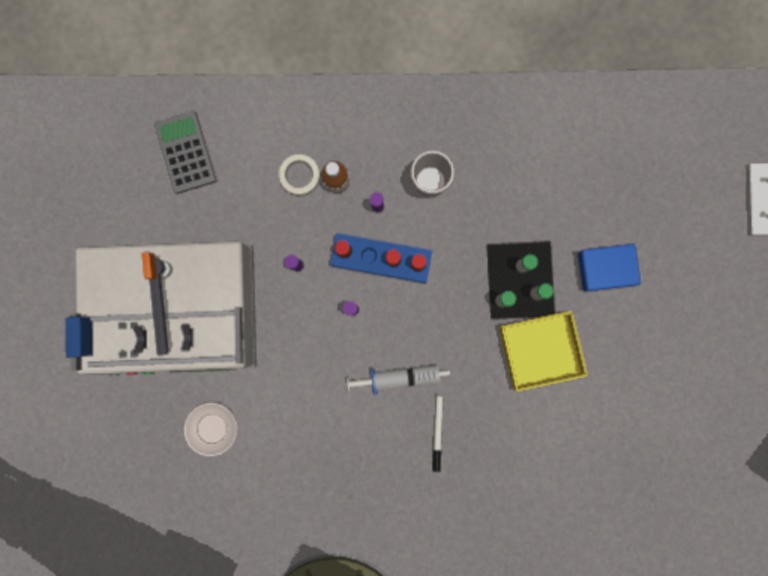

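View pics/side0.png

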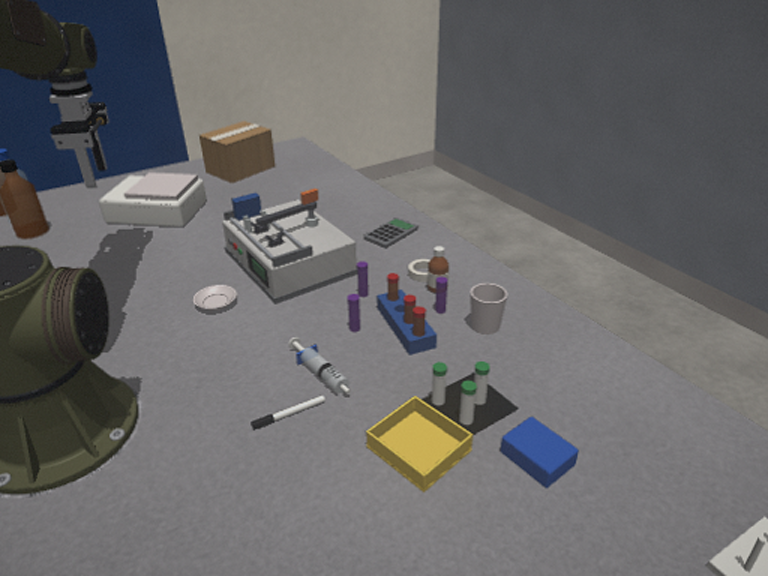

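Top view (x1.5 pixels): the rack has red caps at (342,248), (393,257) and (418,262), with an empty hole at (369,255). Green caps are at (529,262), (508,298) and (545,291). The purple vials at (377,201), (292,262) and (349,308) are decoys. The syringe flange is at (373,380) with the plunger to the left (+y), and the orange fin is at (149,265).

```bash
cat > meas.py <<'E'
from h import *
import pickle
c=pickle.load(open('top.pkl','rb'));W=cloud(c);f=c['frame'].astype(int)
hsv=cv2.cvtColor(c['frame'],cv2.COLOR_RGB2HSV)
def comps(name,m,mn=15):
    n,l,s,ce=cv2.connectedComponentsWithStats(m.astype(np.uint8))
    for i in range(1,n):
        if s[i,4]<mn: continue
        q=W[l==i]; print(name,s[i,4],ce[i].round(1),'med',np.median(q,0).round(1),'zmax',np.percentile(q[:,2],95).round(1), 'mid',((np.percentile(q[:,:2],2,axis=0)+np.percentile(q[:,:2],98,axis=0))/2).round(1))
H,S,V=hsv[...,0],hsv[...,1],hsv[...,2]
comps('red',((H<6)|(H>172))&(S>150)&(V>90))
comps('green',(H>45)&(H<85)&(S>120)&(V>50))
comps('orange',(H>6)&(H<16)&(S>180)&(V>120))
comps('blue',(H>100)&(H<125)&(S>130)&(V>50))
comps('yellow',(H>20)&(H<33)&(S>150)&(V>80),100)
comps('purple',(H>130)&(H<160)&(S>80)&(V>40))
pos=lambda u,v:W[v,u].round(1)
print('bench',pos(300,300),pos(200,330),pos(330,300))
E
python3 meas.py
python3 - <<'E'
from h import *
import pickle
c=pickle.load(open('top.pkl','rb'))
save(c['frame'],'crop_rack',(210,145,400,275),4); save(c['frame'],'crop_pump',(40,150,180,260),5)
E
```

```text
red 68 [227.9 165. ] med [633.4 -19.3  81.8] zmax 87.0 mid [633.7 -19.1]
red 69 [261.8 171.3] med [ 618.2 -101.6   80.7] zmax 85.7 mid [ 618.8 -101.6]
red 67 [278.7 174.3] med [ 610.8 -142.5   81.2] zmax 84.8 mid [ 610.9 -142.5]
green 68 [353.  174.1] med [ 610.7 -320.5   77.6] zmax 80.2 mid [ 610.7 -320.7]
green 66 [363.4 193.5] med [ 563.6 -344.5   77.2] zmax 81.6 mid [ 564.4 -344.3]
green 64 [338.6 198.4] med [ 552.8 -285.9   77.5] zmax 80.4 mid [ 552.9 -285.9]
orange 62 [ 97.9 176.5] med [598.1 265.4 168.1] zmax 171.2 mid [598.2 265.7]
blue 1004 [252.9 172.3] med [619.9 -73.7  30.6] zmax 34.7 mid [622.6 -79.9]
blue 1030 [405.9 178. ] med [ 604.4 -458.8   33.7] zmax 37.6 mid [ 604.6 -459.5]
blue 409 [ 51.8 224.1] med [492.2 380.8 131.7] zmax 136.6 mid [492.3 387.3]
yellow 2147 [361.6 233.5] med [ 467.3 -353.3    3.5] zmax 33.6 mid [ 467.1 -349. ]
purple 91 [250.9 134. ] med [710.2 -74.8  73.9] zmax 77.1 mid [713.9 -74.9]
purple 90 [195.2 174.8] med [610.4  61.9  73.3] zmax 77.0 mid [612.5  63.3]
purple 72 [233.2 205.2] med [536.7 -31.1  73.9] zmax 77.9 mid [536.7 -31.3]
bench [ 297.7 -197.    -4.7] [223.5  56.5   0.4] [ 299.2 -271.9    2.2]
```

View pics/crop_rack.png

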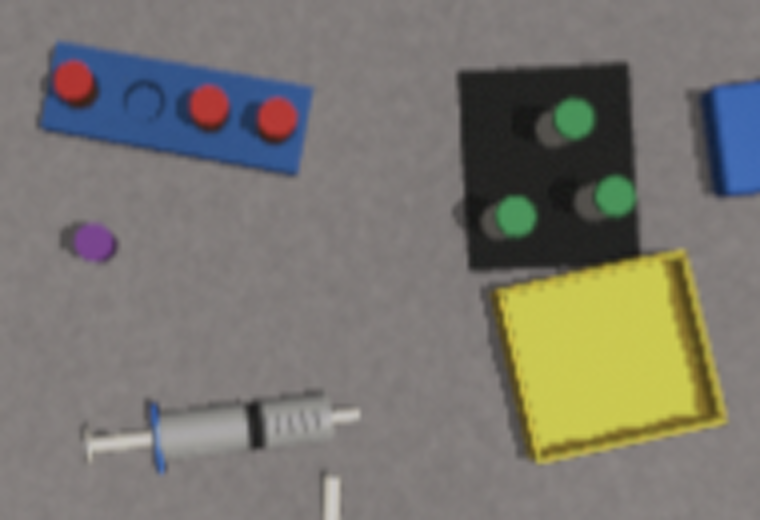

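View pics/crop_pump.png

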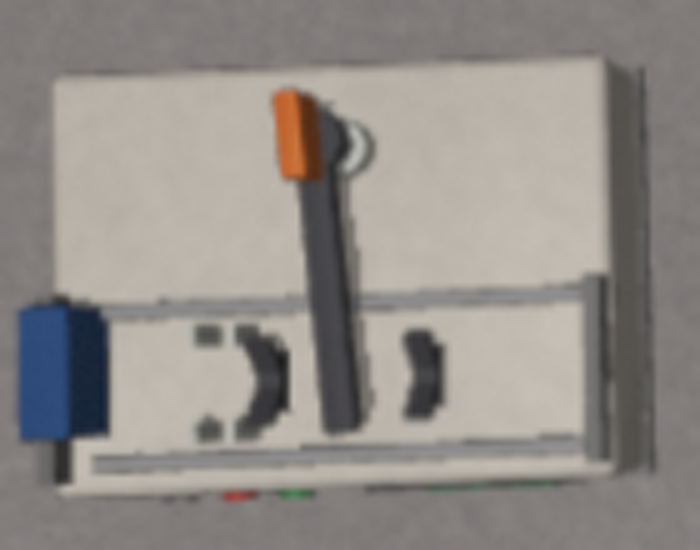

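```bash
cat > m2.py <<'E'
from h import *
import pickle
c=pickle.load(open('top.pkl','rb'));s=pickle.load(open('side.pkl','rb'))
def comps(c,f,mn=12):
    hsv=cv2.cvtColor(c['frame'],cv2.COLOR_RGB2HSV);m=f(hsv[...,0],hsv[...,1],hsv[...,2])
    n,l,st,ce=cv2.connectedComponentsWithStats(m.astype(np.uint8))
    return [ce[i] for i in range(1,n) if st[i,4]>=mn],l
red=lambda H,S,V:((H<6)|(H>172))&(S>150)&(V>90)
green=lambda H,S,V:(H>45)&(H<85)&(S>120)&(V>50)
for nm,f,z in(('red',red,82),('green',green,78)):
    for p in comps(c,f,40)[0]: print(nm,p.round(1),world(c,*p,z=z-2).round(1), 'side px pred',pix(s,world(c,*p,z=z-2)).round(1))
    print([ (p.round(1),world(s,*p,z=z-6).round(1)) for p in comps(s,f,20)[0]])
P=lambda u,v,z,o=(40,150),k=5.:world(c,(u+.5)/k+o[0]-.5,(v+.5)/k+o[1]-.5,z=z)[:2].round(1)
print('box TL,TR,BR,BL',[P(*a,85) for a in((55,78),(603,60),(612,470),(60,492))])
print('uprights',[P(*a,119) for a in((208,335),(208,428),(245,335),(245,428))])
print('fin top 4 corners',[P(*a,169) for a in((275,93),(305,93),(284,178),(318,178))])
print('bar end',P(342,425,142), 'saddle ends',[P(*a,119) for a in((240,330),(245,430),(408,335),(412,415))])
Q=lambda u,v,z:P(u,v,z,(210,145),4.)
print('rack corners TL TR BR BL',[Q(*a,32) for a in((57,43),(312,88),(297,175),(41,129))])
print('hole empty',Q(144,101,32))
print('syr flange',Q(154,435,17),'ends of flange',Q(153,405,17),Q(163,470,17),'disc',Q(88,440,15),'nozzle end',Q(360,413,15),'barrel front',Q(325,415,15))
print('tray corners',[Q(*a,35) for a in((495,290),(684,252),(725,424),(537,461))],'purple',Q(95,243,75))
print('marker',Q(332,478,10))
E
python3 m2.py
```

```text
red [227.9 165. ] [633.5 -19.   80. ] side px pred [261.2 184.8]
red [261.8 171.3] [ 617.8 -101.2   80. ] side px pred [272.4 199.4]
red [278.7 174.3] [ 610.4 -142.    80. ] side px pred [278.6 207.3]
[(array([273. , 198.6]), array([624.7, -94.1,  76. ])), (array([278.9, 206.6]), array([ 616.3, -135.1,   76. ]))]
green [353.  174.1] [ 610.8 -320.9   76. ] side px pred [321.1 244.4]
green [363.4 193.5] [ 563.7 -345.    76. ] side px pred [312.3 257.4]
green [338.6 198.4] [ 552.1 -285.8   76. ] side px pred [293.  245.1]
[]
box TL,TR,BR,BL [array([633.6, 408.5]), array([641.7, 144.6]), array([444.4, 138. ]), array([435. , 400.8])]
uprights [array([509.1, 319.5]), array([466. , 318.5]), array([509. , 302.4]), array([465.9, 301.4])]
fin top 4 corners [array([616.7, 273. ]), array([616.7, 259.6]), array([578.5, 268.2]), array([578.5, 253.1])]
bar end [467.8 249.1] saddle ends [array([511.4, 304.7]), array([465. , 301.4]), array([508.8, 226.7]), array([471.7, 224.1])]
rack corners TL TR BR BL [array([663.7,  -5.1]), array([ 634.5, -165.9]), array([ 579.7, -156.2]), array([609.2,   4.9])]
hole empty [626.7 -60.1]
syr flange [416.5 -65.8] ends of flange [435.3 -65.2] [394.6 -71.5] disc [413.2 -24. ] nozzle end [ 430.2 -195.7] barrel front [ 429.  -173.7]
tray corners [array([ 507.4, -278.6]), array([ 530.9, -395.2]), array([ 425.1, -418. ]), array([ 402.1, -302.9])] purple [535.8 -32. ]
marker [ 389.2 -178.1]
```

>>> {"op": "drive_tool", "data": {
  "steps": [
    {"delta_pos":[25,-31,0],"yaw":-0.08,"hand":46},
    {"delta_pos":[25,-31,0],"yaw":-0.08,"hand":46},
    {"delta_pos":[25,-31,0],"yaw":-0.08,"hand":46},
    {"delta_pos":[25,-31,0],"yaw":-0.08,"hand":46},
    {"delta_pos":[25,-31,0],"yaw":-0.08,"hand":46}
  ],
  "squeeze": 15
}}

```text
clock: 0.52
eef_pos: [333.6, 352.5, 222.3]
eef_rot: [-3.141, -0.0, 2.35]
wrist_force: [0.5, 0.4, 0.2]
finger_gap: 64.0
```

>>> {"op": "drive_tool", "data": {
  "steps": [
    {"delta_pos":[25,-31,0],"yaw":-0.08,"hand":46},
    {"delta_pos":[25,-31,0],"yaw":-0.08,"hand":46},
    {"delta_pos":[25,-31,0],"yaw":-0.08,"hand":46},
    {"delta_pos":[25,-31,0],"yaw":-0.08,"hand":46},
    {"delta_pos":[25,-31,0],"yaw":-0.08,"hand":46}
  ]
}}

```text
clock: 0.93
eef_pos: [458.8, 197.3, 222.4]
eef_rot: [-3.141, 0.0, 1.95]
wrist_force: [0.4, 0.4, -0.6]
finger_gap: 46.3
```

>>> {"op": "drive_tool", "data": {
  "steps": [
    {"delta_pos":[25,-31,0],"yaw":-0.08,"hand":46},
    {"delta_pos":[25,-31,0],"yaw":-0.08,"hand":46},
    {"delta_pos":[25,-31,0],"yaw":-0.08,"hand":46},
    {"delta_pos":[25,-31,0],"yaw":-0.08,"hand":46},
    {"delta_pos":[25,-31,0],"yaw":-0.08,"hand":46}
  ]
}}

```text
clock: 1.35
eef_pos: [583.8, 42.3, 222.2]
eef_rot: [-3.141, -0.0, 1.55]
wrist_force: [-0.1, 0.5, 0.4]
finger_gap: 45.8
```

>>> {"op": "drive_tool", "data": {
  "steps": [
    {"delta_pos":[25,-31,0],"yaw":-0.08,"hand":46},
    {"delta_pos":[25,-31,-40],"yaw":-0.08,"hand":46},
    {"delta_pos":[0,0,0],"yaw":0,"hand":46},
    {"delta_pos":[0,0,0],"yaw":0,"hand":46}
  ]
}}

```text
clock: 1.68
eef_pos: [626.0, -10.8, 190.4]
eef_rot: [-3.137, 0.0, 1.392]
wrist_force: [0.7, 1.2, 0.1]
finger_gap: 46.0
```

>>> {"op": "drive_tool", "data": {
  "steps": [
    {"delta_pos":[7.6,-7.8,-35],"yaw":0,"hand":46},
    {"delta_pos":[0,0,-40],"yaw":0,"hand":46},
    {"delta_pos":[0,0,-35],"yaw":0,"hand":46},
    {"delta_pos":[0,0,-25.4],"yaw":0,"hand":46},
    {"delta_pos":[0,0,0],"yaw":0,"hand":46}
  ]
}}

```text
clock: 2.1
eef_pos: [631.4, -16.2, 53.2]
eef_rot: [-3.134, 0.001, 1.396]
wrist_force: [-0.3, -0.1, -0.7]
finger_gap: 45.7
```

```bash
python3 - <<'E'
from h import *
c=cam('side');save(c['frame'],'s1',(220,150,340,250),6)
c=cam('top');save(c['frame'],'t1',(200,120,320,220),6)
print(manip.read_state()['eef_pos'],manip.read_state()['wrist_force'])
E
```

```text
[634.21062161 -16.67884709  58.90888387] [ 0.54166597 -0.33538657  1.3246187 ]
```

View pics/s1.png

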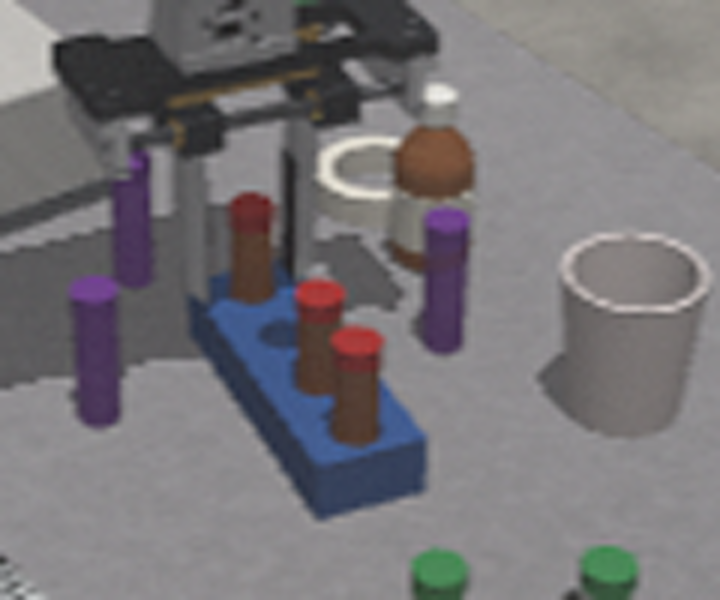

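The side view shows the fingers straddling the first red vial, at (250,250) in the crop. The jaws are across the row and clear of the neighbours.

>>> {"op": "drive_tool", "data": {
  "steps": [
    {"delta_pos":[0,-1,-2.5],"yaw":-0.005,"hand":46},
    {"delta_pos":[0,0,0],"yaw":0,"hand":10},
    {"delta_pos":[0,0,0],"yaw":0,"hand":10},
    {"delta_pos":[0,0,0],"yaw":0,"hand":10},
    {"delta_pos":[0,0,0],"yaw":0,"hand":10}
  ],
  "squeeze": 25
}}

```text
clock: 2.62
eef_pos: [634.3, -18.5, 55.8]
eef_rot: [3.141, -0.0, 1.389]
wrist_force: [-0.3, 0.7, 0.2]
finger_gap: 23.0
```

>>> {"op": "drive_tool", "data": {
  "steps": [
    {"delta_pos":[0,0,10],"yaw":0,"hand":10},
    {"delta_pos":[0,0,20],"yaw":0,"hand":10},
    {"delta_pos":[0,0,35],"yaw":0,"hand":10},
    {"delta_pos":[0,0,40],"yaw":0,"hand":10}
  ]
}}

```text
clock: 2.95
eef_pos: [633.1, -18.5, 160.5]
eef_rot: [-3.138, 0.0, 1.389]
wrist_force: [-0.3, -0.2, -0.5]
finger_gap: 22.0
```

>>> {"op": "drive_tool", "data": {
  "steps": [
    {"delta_pos":[-16,-36,0],"yaw":0,"hand":10},
    {"delta_pos":[-16,-36,0],"yaw":0,"hand":10},
    {"delta_pos":[-16,-36,0],"yaw":0,"hand":10},
    {"delta_pos":[-16,-36,0],"yaw":0,"hand":10},
    {"delta_pos":[-16,-36,0],"yaw":0,"hand":10}
  ]
}}

```text
clock: 3.37
eef_pos: [553.1, -200.0, 161.1]
eef_rot: [3.141, 0.0, 1.389]
wrist_force: [0.6, 0.1, 0.2]
finger_gap: 22.1
```

>>> {"op": "drive_tool", "data": {
  "steps": [
    {"delta_pos":[-16,-36,0],"yaw":0,"hand":10},
    {"delta_pos":[-16,-36,0],"yaw":0,"hand":10},
    {"delta_pos":[-16,-36,0],"yaw":0,"hand":10},
    {"delta_pos":[-16,-36,0],"yaw":0,"hand":10},
    {"delta_pos":[-16,-36,0],"yaw":0,"hand":10}
  ]
}}

```text
clock: 3.78
eef_pos: [473.0, -380.2, 161.1]
eef_rot: [3.141, 0.0, 1.389]
wrist_force: [0.5, -0.1, -0.2]
finger_gap: 22.1
```

>>> {"op": "drive_tool", "data": {
  "steps": [
    {"delta_pos":[0,0,-35],"yaw":0,"hand":10},
    {"delta_pos":[0,0,-35],"yaw":0,"hand":10},
    {"delta_pos":[0,0,-27],"yaw":0,"hand":10},
    {"delta_pos":[0,0,0],"yaw":0,"hand":10},
    {"delta_pos":[0,0,-5],"yaw":0,"hand":10}
  ]
}}

```text
clock: 4.2
eef_pos: [474.3, -378.7, 59.0]
eef_rot: [3.142, 0.0, 1.389]
wrist_force: [-0.1, -0.6, 0.3]
finger_gap: 22.0
```

>>> {"op": "drive_tool", "data": {
  "steps": [
    {"delta_pos":[0,0,-2],"yaw":0,"hand":10},
    {"delta_pos":[0,0,0],"yaw":0,"hand":10}
  ]
}}

```text
clock: 4.37
eef_pos: [474.7, -378.9, 57.8]
eef_rot: [3.14, 0.001, 1.389]
wrist_force: [-0.0, 0.7, -0.5]
finger_gap: 22.0
```

```bash
python3 - <<'E'
from h import *
c=cam('side');save(c['frame'],'s2',(220,200,350,330),5)
s=manip.read_state();print(s['eef_pos'],s['wrist_force'],s['finger_gap'])
E
```

```text
[ 474.71687132 -378.94674915   57.82956694] [-0.72392968 -0.39556232  0.60905621] 22.392784876596018
```

View pics/s2.png

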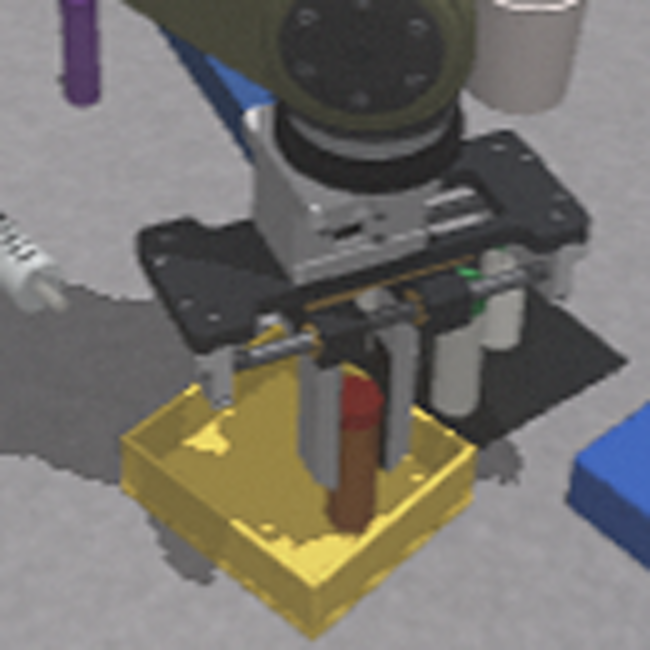

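Red vial held upright just above the tray floor, well inside the walls. I'll lower it a few mm and release.

>>> {"op": "drive_tool", "data": {
  "steps": [
    {"delta_pos":[0,0,-2],"yaw":0,"hand":10},
    {"delta_pos":[0,0,-1],"yaw":0,"hand":10},
    {"delta_pos":[0,0,0],"yaw":0,"hand":10}
  ]
}}

```text
clock: 4.67
eef_pos: [474.1, -378.6, 53.3]
eef_rot: [3.141, 0.0, 1.389]
wrist_force: [0.5, 0.3, -0.2]
finger_gap: 21.8
```

>>> {"op": "drive_tool", "data": {
  "steps": [
    {"delta_pos":[0,0,0],"yaw":0,"hand":40},
    {"delta_pos":[0,0,0],"yaw":0,"hand":40},
    {"delta_pos":[0,0,20],"yaw":0,"hand":46},
    {"delta_pos":[0,0,40],"yaw":0,"hand":46},
    {"delta_pos":[0,0,40],"yaw":0,"hand":46}
  ]
}}

```text
clock: 5.08
eef_pos: [473.4, -378.0, 153.3]
eef_rot: [-3.139, -0.002, 1.389]
wrist_force: [-0.0, -0.5, 0.3]
finger_gap: 45.7
```

>>> {"op": "drive_tool", "data": {
  "steps": [
    {"delta_pos":[18,34.7,0],"yaw":0,"hand":46},
    {"delta_pos":[18,34.7,0],"yaw":0,"hand":46},
    {"delta_pos":[18,34.7,0],"yaw":0,"hand":46},
    {"delta_pos":[18,34.7,0],"yaw":0,"hand":46},
    {"delta_pos":[18,34.7,0],"yaw":0,"hand":46}
  ]
}}

```text
clock: 5.5
eef_pos: [564.6, -203.3, 153.4]
eef_rot: [3.141, 0.0, 1.389]
wrist_force: [1.3, -1.2, 0.2]
finger_gap: 46.3
```

>>> {"op": "drive_tool", "data": {
  "steps": [
    {"delta_pos":[18,34.7,0],"yaw":0,"hand":46},
    {"delta_pos":[18,34.7,0],"yaw":0,"hand":46},
    {"delta_pos":[18,34.7,0],"yaw":0,"hand":46},
    {"delta_pos":[0,0,0],"yaw":0,"hand":46},
    {"delta_pos":[0,0,-35],"yaw":0,"hand":46}
  ]
}}

```text
clock: 5.92
eef_pos: [621.5, -99.4, 123.7]
eef_rot: [3.131, 0.0, 1.392]
wrist_force: [1.4, -0.5, 0.3]
finger_gap: 45.9
```

>>> {"op": "drive_tool", "data": {
  "steps": [
    {"delta_pos":[0,0,-35],"yaw":0,"hand":46},
    {"delta_pos":[0,0,-20],"yaw":0,"hand":46},
    {"delta_pos":[0,0,-8],"yaw":0,"hand":46},
    {"delta_pos":[0,0,0],"yaw":0,"hand":46},
    {"delta_pos":[0,0,0],"yaw":0,"hand":10}
  ]
}}

```text
clock: 6.33
eef_pos: [618.6, -101.3, 56.2]
eef_rot: [3.14, 0.0, 1.389]
wrist_force: [-0.8, 0.3, 0.8]
finger_gap: 42.4
```

>>> {"op": "drive_tool", "data": {
  "steps": [
    {"delta_pos":[0,0,0],"yaw":0,"hand":10},
    {"delta_pos":[0,0,0],"yaw":0,"hand":10},
    {"delta_pos":[0,0,0],"yaw":0,"hand":10}
  ]
}}

```text
clock: 6.58
eef_pos: [618.6, -101.1, 56.3]
eef_rot: [3.14, 0.0, 1.389]
wrist_force: [-0.4, -0.3, 0.4]
finger_gap: 22.7
```

>>> {"op": "drive_tool", "data": {
  "steps": [
    {"delta_pos":[0,0,10],"yaw":0,"hand":10},
    {"delta_pos":[0,0,25],"yaw":0,"hand":10},
    {"delta_pos":[0,0,35],"yaw":0,"hand":10},
    {"delta_pos":[0,0,35],"yaw":0,"hand":10}
  ]
}}

```text
clock: 6.92
eef_pos: [617.6, -100.8, 161.9]
eef_rot: [-3.141, -0.0, 1.389]
wrist_force: [0.1, -0.9, 0.4]
finger_gap: 22.0
```

>>> {"op": "drive_tool", "data": {
  "steps": [
    {"delta_pos":[-19,-31,0],"yaw":0,"hand":10},
    {"delta_pos":[-19,-31,0],"yaw":0,"hand":10},
    {"delta_pos":[-19,-31,0],"yaw":0,"hand":10},
    {"delta_pos":[-19,-31,0],"yaw":0,"hand":10},
    {"delta_pos":[-19,-31,0],"yaw":0,"hand":10}
  ]
}}

```text
clock: 7.33
eef_pos: [522.0, -257.2, 161.4]
eef_rot: [3.14, 0.0, 1.389]
wrist_force: [0.3, -0.5, 0.1]
finger_gap: 21.8
```

>>> {"op": "drive_tool", "data": {
  "steps": [
    {"delta_pos":[-19,-31,0],"yaw":0,"hand":10},
    {"delta_pos":[-19,-31,0],"yaw":0,"hand":10},
    {"delta_pos":[-19,-31,0],"yaw":0,"hand":10},
    {"delta_pos":[0,0,0],"yaw":0,"hand":10},
    {"delta_pos":[0,0,-30],"yaw":0,"hand":10}
  ]
}}

```text
clock: 7.75
eef_pos: [466.9, -352.2, 135.8]
eef_rot: [3.133, 0.005, 1.386]
wrist_force: [1.5, 0.5, 0.4]
finger_gap: 22.4
```

>>> {"op": "drive_tool", "data": {
  "steps": [
    {"delta_pos":[0,0,-35],"yaw":0,"hand":10},
    {"delta_pos":[0,0,-27],"yaw":0,"hand":10},
    {"delta_pos":[0,0,-10],"yaw":0,"hand":10},
    {"delta_pos":[0,0,-3],"yaw":0,"hand":10},
    {"delta_pos":[0,0,0],"yaw":0,"hand":10}
  ]
}}

```text
clock: 8.17
eef_pos: [466.4, -349.1, 55.9]
eef_rot: [3.141, 0.0, 1.389]
wrist_force: [0.4, 0.4, -0.2]
finger_gap: 21.9
```

>>> {"op": "drive_tool", "data": {
  "steps": [
    {"delta_pos":[0,0,-1],"yaw":0,"hand":10},
    {"delta_pos":[0,0,0],"yaw":0,"hand":40},
    {"delta_pos":[0,0,0],"yaw":0,"hand":40},
    {"delta_pos":[0,0,20],"yaw":0,"hand":46},
    {"delta_pos":[0,0,40],"yaw":0,"hand":46}
  ]
}}

```text
clock: 8.58
eef_pos: [464.6, -347.7, 111.6]
eef_rot: [-3.136, -0.003, 1.389]
wrist_force: [-0.7, -0.4, -0.4]
finger_gap: 44.2
```

>>> {"op": "drive_tool", "data": {
  "steps": [
    {"delta_pos":[0,0,40],"yaw":0,"hand":46},
    {"delta_pos":[0,0,0],"yaw":0,"hand":46}
  ]
}}

```text
clock: 8.75
eef_pos: [468.3, -350.7, 162.7]
eef_rot: [3.131, 0.006, 1.389]
wrist_force: [0.5, -0.8, 0.9]
finger_gap: 45.8
```

```bash
python3 - <<'E'
from h import *
c=cam('side');save(c['frame'],'s3',None,1.5)
s=manip.read_state();print(s['eef_pos'])
E
```

```text
[ 467.49553436 -350.09910672  159.05309215]
```

View pics/s3.png

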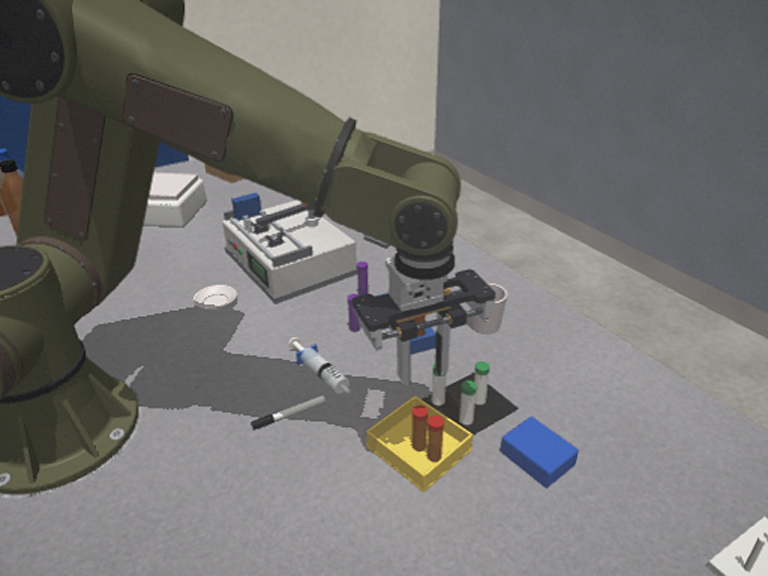

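Two red vials are standing in the tray, at (420,428) and (436,440). On to the third, in hole 0.

>>> {"op": "drive_tool", "data": {
  "steps": [
    {"delta_pos":[20.6,29.5,0],"yaw":0,"hand":46},
    {"delta_pos":[20.6,29.5,0],"yaw":0,"hand":46},
    {"delta_pos":[20.6,29.5,0],"yaw":0,"hand":46},
    {"delta_pos":[20.6,29.5,0],"yaw":0,"hand":46},
    {"delta_pos":[20.6,29.5,0],"yaw":0,"hand":46}
  ]
}}

```text
clock: 9.22
eef_pos: [569.6, -199.9, 153.7]
eef_rot: [-3.141, -0.0, 1.389]
wrist_force: [0.5, -0.5, 0.5]
finger_gap: 45.9
```

>>> {"op": "drive_tool", "data": {
  "steps": [
    {"delta_pos":[20.6,29.5,0],"yaw":0,"hand":46},
    {"delta_pos":[20.6,29.5,0],"yaw":0,"hand":46},
    {"delta_pos":[0,0,0],"yaw":0,"hand":46},
    {"delta_pos":[0,0,-30],"yaw":0,"hand":46},
    {"delta_pos":[0,0,-35],"yaw":0,"hand":46}
  ]
}}

```text
clock: 9.63
eef_pos: [611.5, -142.1, 90.1]
eef_rot: [3.137, 0.001, 1.39]
wrist_force: [1.2, -0.5, -0.1]
finger_gap: 46.0
```

>>> {"op": "drive_tool", "data": {
  "steps": [
    {"delta_pos":[0,0,-22],"yaw":0,"hand":46},
    {"delta_pos":[0,0,-12],"yaw":0,"hand":46},
    {"delta_pos":[0,0,0],"yaw":0,"hand":46},
    {"delta_pos":[0,0,0],"yaw":0,"hand":10},
    {"delta_pos":[0,0,0],"yaw":0,"hand":10}
  ]
}}

```text
clock: 10.05
eef_pos: [611.0, -142.8, 56.8]
eef_rot: [3.139, 0.0, 1.389]
wrist_force: [0.1, -0.7, 0.0]
finger_gap: 36.0
```

>>> {"op": "drive_tool", "data": {
  "steps": [
    {"delta_pos":[0,0,0],"yaw":0,"hand":10},
    {"delta_pos":[0,0,0],"yaw":0,"hand":10}
  ]
}}

```text
clock: 10.22
eef_pos: [610.8, -142.7, 56.4]
eef_rot: [3.139, 0.0, 1.389]
wrist_force: [1.0, -0.8, 0.1]
finger_gap: 23.0
```

>>> {"op": "drive_tool", "data": {
  "steps": [
    {"delta_pos":[0,0,10],"yaw":0,"hand":10},
    {"delta_pos":[0,0,25],"yaw":0,"hand":10},
    {"delta_pos":[0,0,35],"yaw":0,"hand":10},
    {"delta_pos":[0,0,35],"yaw":0,"hand":10}
  ]
}}

```text
clock: 10.55
eef_pos: [609.9, -142.3, 162.0]
eef_rot: [-3.141, -0.0, 1.389]
wrist_force: [-0.3, -0.2, 0.3]
finger_gap: 22.3
```

>>> {"op": "drive_tool", "data": {
  "steps": [
    {"delta_pos":[-25.1,-29.1,0],"yaw":0,"hand":10},
    {"delta_pos":[-25.1,-29.1,0],"yaw":0,"hand":10},
    {"delta_pos":[-25.1,-29.1,0],"yaw":0,"hand":10},
    {"delta_pos":[-25.1,-29.1,0],"yaw":0,"hand":10},
    {"delta_pos":[-25.1,-29.1,0],"yaw":0,"hand":10}
  ]
}}

```text
clock: 10.97
eef_pos: [483.5, -289.0, 161.4]
eef_rot: [3.14, 0.001, 1.389]
wrist_force: [-0.1, -1.1, -1.0]
finger_gap: 22.1
```

>>> {"op": "drive_tool", "data": {
  "steps": [
    {"delta_pos":[-25.1,-29.1,0],"yaw":0,"hand":10},
    {"delta_pos":[0,0,0],"yaw":0,"hand":10},
    {"delta_pos":[0,0,0],"yaw":0,"hand":10},
    {"delta_pos":[0,0,-30],"yaw":0,"hand":10},
    {"delta_pos":[0,0,-35],"yaw":0,"hand":10}
  ]
}}

```text
clock: 11.38
eef_pos: [461.5, -317.3, 97.2]
eef_rot: [3.136, 0.003, 1.389]
wrist_force: [0.5, -0.4, -0.8]
finger_gap: 22.1
```

>>> {"op": "drive_tool", "data": {
  "steps": [
    {"delta_pos":[0,0,-27],"yaw":0,"hand":10},
    {"delta_pos":[0,0,-10],"yaw":0,"hand":10},
    {"delta_pos":[0,0,-3],"yaw":0,"hand":10},
    {"delta_pos":[0,0,0],"yaw":0,"hand":10},
    {"delta_pos":[0,0,-1],"yaw":0,"hand":10}
  ]
}}

```text
clock: 11.8
eef_pos: [460.7, -317.3, 55.9]
eef_rot: [3.139, 0.001, 1.389]
wrist_force: [0.2, 0.0, 0.2]
finger_gap: 22.1
```

>>> {"op": "drive_tool", "data": {
  "steps": [
    {"delta_pos":[0,0,0],"yaw":0,"hand":40},
    {"delta_pos":[0,0,0],"yaw":0,"hand":40},
    {"delta_pos":[0,0,20],"yaw":0,"hand":46},
    {"delta_pos":[0,0,40],"yaw":0,"hand":46},
    {"delta_pos":[0,0,40],"yaw":0,"hand":46}
  ]
}}

```text
clock: 12.22
eef_pos: [459.1, -316.7, 155.3]
eef_rot: [-3.14, -0.001, 1.389]
wrist_force: [0.2, -0.4, 1.3]
finger_gap: 45.5
```

```bash
python3 - <<'E'
from h import *
c=cam('side');save(c['frame'],'s4',None,1.5)
c=cam('top');save(c['frame'],'t4',None,1.5)
s=manip.read_state();print(s['eef_pos'])
E
```

```text
[ 461.75491612 -318.66389331  161.23180175]
```

View pics/s4.png

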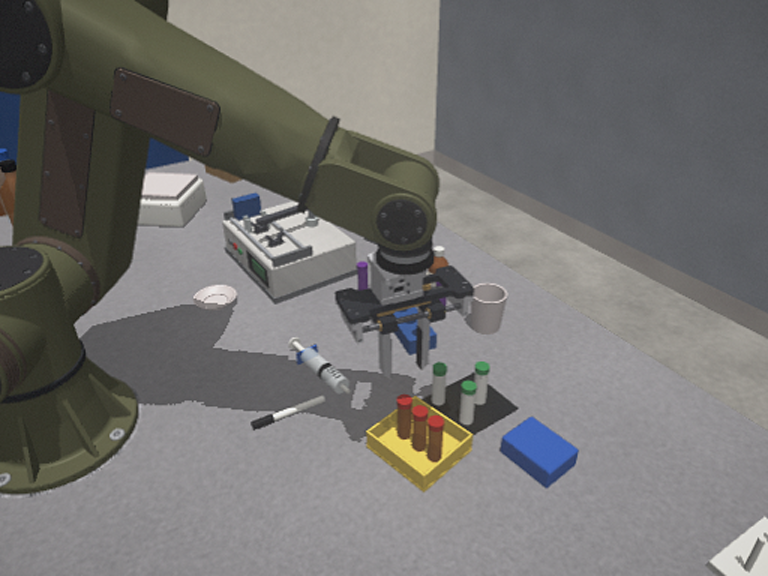

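View pics/t4.png

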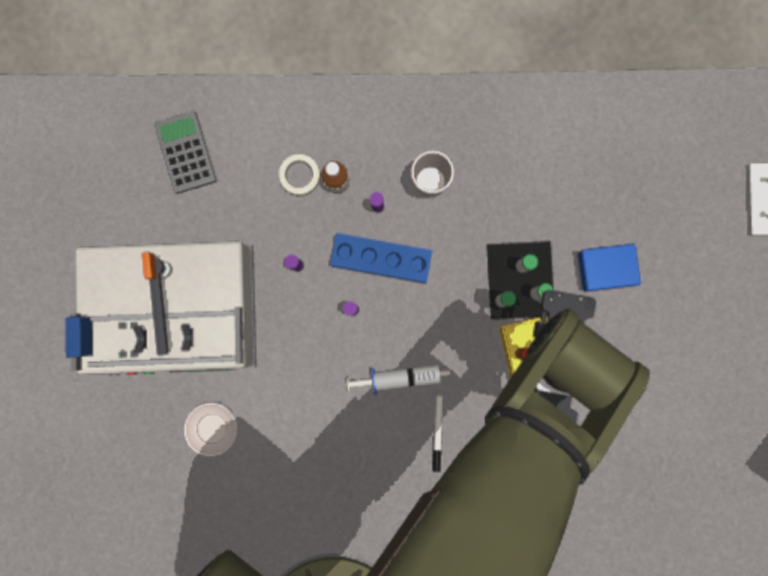

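All three reds are standing in the tray, and the rack's four holes are empty. Now the fresh vial at (552,-286).

>>> {"op": "drive_tool", "data": {
  "steps": [
    {"delta_pos":[30.8,10.4,0],"yaw":0,"hand":44},
    {"delta_pos":[30.8,10.4,0],"yaw":0,"hand":42},
    {"delta_pos":[30.8,10.4,0],"yaw":0,"hand":42},
    {"delta_pos":[0,0,0],"yaw":0,"hand":42},
    {"delta_pos":[0,0,-30],"yaw":0,"hand":42}
  ]
}}

```text
clock: 12.73
eef_pos: [555.2, -286.3, 128.8]
eef_rot: [3.133, 0.003, 1.391]
wrist_force: [1.5, -1.1, -0.2]
finger_gap: 42.4
```

>>> {"op": "drive_tool", "data": {
  "steps": [
    {"delta_pos":[0,0,-35],"yaw":0,"hand":42},
    {"delta_pos":[0,0,-27],"yaw":0,"hand":42},
    {"delta_pos":[0,0,-10],"yaw":0,"hand":42},
    {"delta_pos":[0,0,0],"yaw":0,"hand":42},
    {"delta_pos":[0,0,0],"yaw":0,"hand":42}
  ]
}}

```text
clock: 13.15
eef_pos: [552.4, -286.2, 53.2]
eef_rot: [3.141, 0.0, 1.389]
wrist_force: [-0.3, -0.2, 0.0]
finger_gap: 41.9
```

```bash
python3 - <<'E'
from h import *
c=cam('side');save(c['frame'],'s5',(220,180,370,320),5)
s=manip.read_state();print(s['eef_pos'])
c=cam('top');save(c['frame'],'t5',(210,145,310,200),7)
E
```

```text
[ 552.77686917 -286.43200708   54.0548563 ]
```

View pics/s5.png

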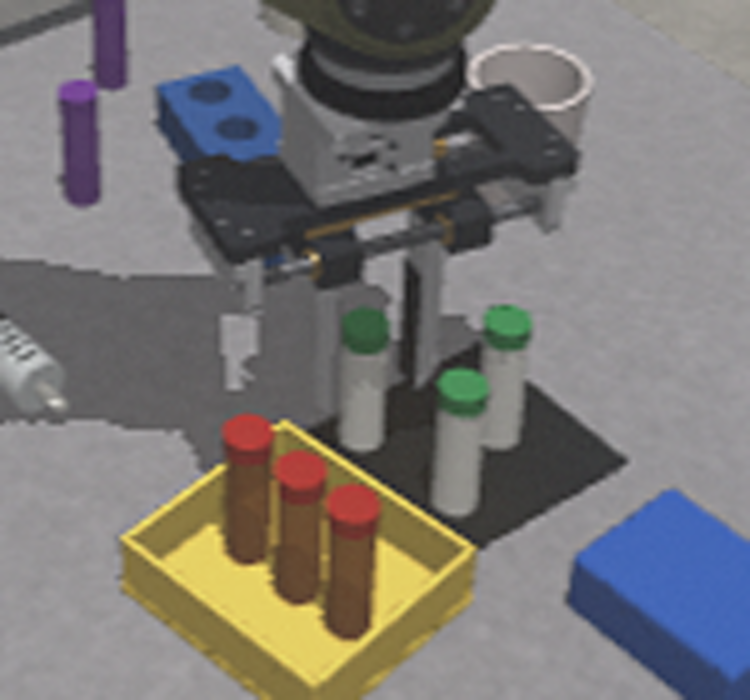

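View pics/t5.png

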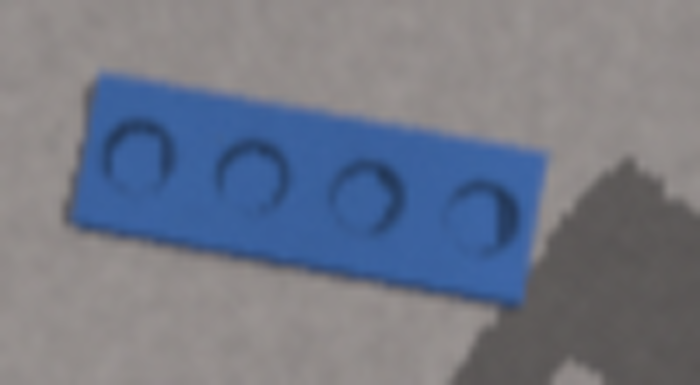

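The side crop shows the fingers straddling the fresh vial at (363,380), clear of the tray. The hole centres in the top crop are at (138,157), (253,177), (367,198) and (481,219).

>>> {"op": "drive_tool", "data": {
  "steps": [
    {"delta_pos":[0,0,0],"yaw":0,"hand":10},
    {"delta_pos":[0,0,0],"yaw":0,"hand":10},
    {"delta_pos":[0,0,0],"yaw":0,"hand":10},
    {"delta_pos":[0,0,0],"yaw":0,"hand":10}
  ],
  "squeeze": 25
}}

```text
clock: 13.58
eef_pos: [552.3, -286.0, 52.7]
eef_rot: [3.141, 0.0, 1.389]
wrist_force: [-0.4, 1.5, 2.5]
finger_gap: 22.4
```

>>> {"op": "drive_tool", "data": {
  "steps": [
    {"delta_pos":[0,0,15],"yaw":0,"hand":10},
    {"delta_pos":[0,0,30],"yaw":0,"hand":10},
    {"delta_pos":[0,0,35],"yaw":0,"hand":10},
    {"delta_pos":[0,0,20],"yaw":0,"hand":10},
    {"delta_pos":[0,0,0],"yaw":0,"hand":10}
  ]
}}

```text
clock: 14.0
eef_pos: [553.6, -286.7, 157.3]
eef_rot: [3.135, 0.003, 1.389]
wrist_force: [0.3, -0.8, -0.1]
finger_gap: 22.1
```

```bash
python3 - <<'E'
from h import *
import pickle
c=pickle.load(open('top.pkl','rb'))
H=np.array([world(c,(u+.5)/7+209.5,(v+.5)/7+144.5,z=32)[:2] for u,v in((138,157),(253,177),(367,198),(481,219))]);print(H)
d=H[0]-H[3];print(np.hypot(*d),np.arctan2(-d[0],d[1]),H.mean(0))
yd=d/np.hypot(*d);print([ (H.mean(0)+t*yd).round(1) for t in(-63,-21,21,63)])
E
```

```text
[[ 634.13266796  -18.81607846]
 [ 626.7410221   -60.3171657 ]
 [ 618.99783627 -101.37360816]
 [ 611.26718577 -142.3309374 ]]
125.61349710888909 -0.18305101385537767 [622.78467803 -80.70944743]
[array([ 611.3, -142.7]), array([ 619. , -101.4]), array([626.6, -60.1]), array([634.3, -18.8])]
```

>>> {"op": "drive_tool", "data": {
  "steps": [
    {"delta_pos":[12.4,37.6,0],"yaw":0,"hand":10},
    {"delta_pos":[12.4,37.6,0],"yaw":0,"hand":10},
    {"delta_pos":[12.4,37.6,0],"yaw":0,"hand":10},
    {"delta_pos":[12.4,37.6,0],"yaw":0,"hand":10},
    {"delta_pos":[12.4,37.6,0],"yaw":0,"hand":10}
  ]
}}

```text
clock: 14.42
eef_pos: [614.1, -96.0, 151.4]
eef_rot: [-3.141, -0.0, 1.389]
wrist_force: [1.2, 0.6, 0.5]
finger_gap: 22.3
```

>>> {"op": "drive_tool", "data": {
  "steps": [
    {"delta_pos":[12.4,37.6,0],"yaw":0,"hand":10},
    {"delta_pos":[0,0,-20],"yaw":0,"hand":10},
    {"delta_pos":[0,0,-25],"yaw":0,"hand":10},
    {"delta_pos":[0,0,-20],"yaw":0,"hand":10},
    {"delta_pos":[0,0,0],"yaw":0,"hand":10}
  ]
}}

```text
clock: 14.83
eef_pos: [624.7, -59.8, 82.2]
eef_rot: [-3.136, 0.0, 1.389]
wrist_force: [-0.0, -0.1, -0.9]
finger_gap: 22.1
```

>>> {"op": "drive_tool", "data": {
  "steps": [
    {"delta_pos":[0,0,0],"yaw":0,"hand":10},
    {"delta_pos":[0,0,0],"yaw":0,"hand":10},
    {"delta_pos":[0,0,-4],"yaw":0,"hand":10},
    {"delta_pos":[0,0,-4],"yaw":0,"hand":10},
    {"delta_pos":[0,0,0],"yaw":0,"hand":10}
  ]
}}

```text
clock: 15.25
eef_pos: [626.3, -60.3, 78.8]
eef_rot: [-3.141, 0.0, 1.389]
wrist_force: [-0.1, 0.6, -0.6]
finger_gap: 22.1
```

>>> {"op": "drive_tool", "data": {
  "steps": [
    {"delta_pos":[0,0,-4],"yaw":0,"hand":10},
    {"delta_pos":[0,0,-4],"yaw":0,"hand":10},
    {"delta_pos":[0,0,0],"yaw":0,"hand":10}
  ]
}}

```text
clock: 15.5
eef_pos: [626.1, -60.2, 70.1]
eef_rot: [-3.14, 0.0, 1.389]
wrist_force: [0.4, -0.6, -0.8]
finger_gap: 22.2
```

```bash
python3 - <<'E'
from h import *
c=cam('side');save(c['frame'],'s6',(220,140,320,240),6)
s=manip.read_state();print(s['eef_pos'],s['wrist_force'])
E
```

```text
[626.16120981 -60.17531104  70.44681424] [-0.33019174 -0.74091102  0.10101216]
```

View pics/s6.png

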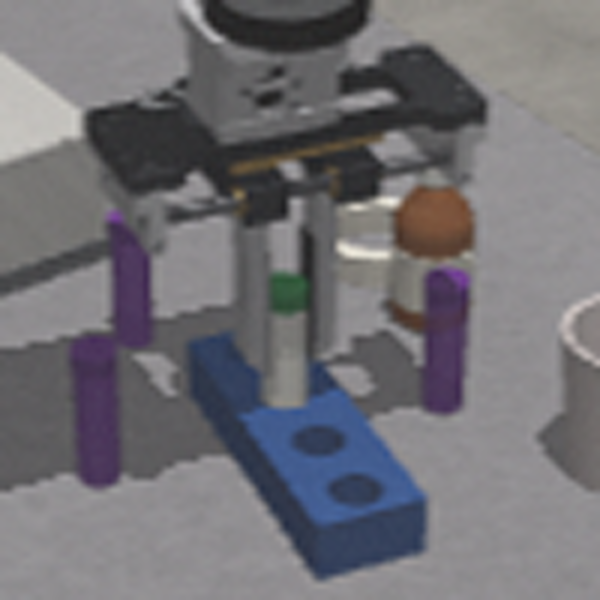

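The vial is entering hole 2 without force. I'll lower it fully.

>>> {"op": "drive_tool", "data": {
  "steps": [
    {"delta_pos":[0,0,-5],"yaw":0,"hand":10},
    {"delta_pos":[0,0,-5],"yaw":0,"hand":10},
    {"delta_pos":[0,0,-4],"yaw":0,"hand":10},
    {"delta_pos":[0,0,0],"yaw":0,"hand":10}
  ]
}}

```text
clock: 15.88
eef_pos: [626.4, -60.2, 56.5]
eef_rot: [-3.141, 0.0, 1.389]
wrist_force: [0.1, -0.7, 0.3]
finger_gap: 22.2
```

>>> {"op": "drive_tool", "data": {
  "steps": [
    {"delta_pos":[0,0,0],"yaw":0,"hand":40},
    {"delta_pos":[0,0,0],"yaw":0,"hand":42},
    {"delta_pos":[0,0,20],"yaw":0,"hand":42},
    {"delta_pos":[0,0,40],"yaw":0,"hand":42},
    {"delta_pos":[0,0,35],"yaw":0,"hand":42}
  ]
}}

```text
clock: 16.3
eef_pos: [626.0, -60.2, 152.9]
eef_rot: [-3.14, 0.0, 1.389]
wrist_force: [0.8, -0.1, 0.6]
finger_gap: 41.8
```

```bash
python3 - <<'E'
from h import *
c=cam('side');save(c['frame'],'s7',(220,140,320,240),6)
s=manip.read_state();print(s['eef_pos'],s['wrist_force'])
E
```

```text
[628.68534523 -60.51447611 161.26077277] [0.99214544 0.87800684 6.65667373]
```

View pics/s7.png

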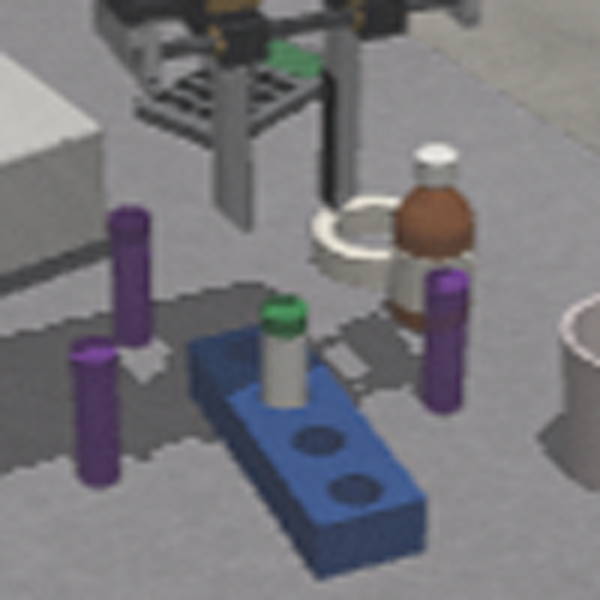

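Seated in hole 2. Next is the fresh vial at (611,-321).

>>> {"op": "drive_tool", "data": {
  "steps": [
    {"delta_pos":[-2.2,-37.2,0],"yaw":0,"hand":42},
    {"delta_pos":[-2.2,-37.2,0],"yaw":0,"hand":42},
    {"delta_pos":[-2.2,-37.2,0],"yaw":0,"hand":42},
    {"delta_pos":[-2.2,-37.2,0],"yaw":0,"hand":42},
    {"delta_pos":[-2.2,-37.2,0],"yaw":0,"hand":42}
  ]
}}

```text
clock: 16.77
eef_pos: [615.1, -247.9, 151.9]
eef_rot: [3.141, 0.0, 1.389]
wrist_force: [1.0, -0.4, -0.4]
finger_gap: 42.1
```

>>> {"op": "drive_tool", "data": {
  "steps": [
    {"delta_pos":[-2.2,-37.2,0],"yaw":0,"hand":42},
    {"delta_pos":[-2.2,-37.2,0],"yaw":0,"hand":42},
    {"delta_pos":[0,0,0],"yaw":0,"hand":42},
    {"delta_pos":[0,0,0],"yaw":0,"hand":42},
    {"delta_pos":[0,0,-30],"yaw":0,"hand":42}
  ]
}}

```text
clock: 17.18
eef_pos: [613.1, -321.4, 127.2]
eef_rot: [3.133, 0.003, 1.389]
wrist_force: [1.1, -0.2, 1.8]
finger_gap: 42.3
```

>>> {"op": "drive_tool", "data": {
  "steps": [
    {"delta_pos":[0,0,-35],"yaw":0,"hand":42},
    {"delta_pos":[0,0,-25],"yaw":0,"hand":42},
    {"delta_pos":[0,0,-10],"yaw":0,"hand":42},
    {"delta_pos":[0,0,0],"yaw":0,"hand":42},
    {"delta_pos":[0,0,0],"yaw":0,"hand":10}
  ]
}}

```text
clock: 17.6
eef_pos: [611.7, -320.1, 53.1]
eef_rot: [3.141, 0.0, 1.39]
wrist_force: [0.4, -0.2, 0.1]
finger_gap: 38.2
```

>>> {"op": "drive_tool", "data": {
  "steps": [
    {"delta_pos":[0,0,0],"yaw":0,"hand":10},
    {"delta_pos":[0,0,0],"yaw":0,"hand":10},
    {"delta_pos":[0,0,0],"yaw":0,"hand":10}
  ]
}}

```text
clock: 17.85
eef_pos: [611.7, -320.9, 53.9]
eef_rot: [3.139, 0.001, 1.389]
wrist_force: [-0.7, 1.7, 5.8]
finger_gap: 22.3
```

>>> {"op": "drive_tool", "data": {
  "steps": [
    {"delta_pos":[0,0,15],"yaw":0,"hand":10},
    {"delta_pos":[0,0,30],"yaw":0,"hand":10},
    {"delta_pos":[0,0,35],"yaw":0,"hand":10},
    {"delta_pos":[0,0,20],"yaw":0,"hand":10},
    {"delta_pos":[0,0,0],"yaw":0,"hand":10}
  ]
}}

```text
clock: 18.27
eef_pos: [612.6, -321.6, 159.4]
eef_rot: [3.133, 0.003, 1.389]
wrist_force: [-0.0, -0.1, -0.2]
finger_gap: 22.2
```

>>> {"op": "drive_tool", "data": {
  "steps": [
    {"delta_pos":[1.25,36.6,0],"yaw":0,"hand":10},
    {"delta_pos":[1.25,36.6,0],"yaw":0,"hand":10},
    {"delta_pos":[1.25,36.6,0],"yaw":0,"hand":10},
    {"delta_pos":[1.25,36.6,0],"yaw":0,"hand":10},
    {"delta_pos":[1.25,36.6,0],"yaw":0,"hand":10}
  ]
}}

```text
clock: 18.68
eef_pos: [616.9, -136.0, 152.5]
eef_rot: [3.142, -0.0, 1.388]
wrist_force: [0.4, -0.6, -0.7]
finger_gap: 21.9
```

>>> {"op": "drive_tool", "data": {
  "steps": [
    {"delta_pos":[1.25,36.6,0],"yaw":0,"hand":10},
    {"delta_pos":[0,0,-20],"yaw":0,"hand":10},
    {"delta_pos":[0,0,-25],"yaw":0,"hand":10},
    {"delta_pos":[0,0,-20],"yaw":0,"hand":10},
    {"delta_pos":[0,0,0],"yaw":0,"hand":10}
  ]
}}

```text
clock: 19.1
eef_pos: [617.1, -100.5, 83.5]
eef_rot: [-3.137, -0.0, 1.389]
wrist_force: [1.0, -0.3, -1.0]
finger_gap: 22.1
```

>>> {"op": "drive_tool", "data": {
  "steps": [
    {"delta_pos":[0,0,0],"yaw":0,"hand":10},
    {"delta_pos":[0,0,0],"yaw":0,"hand":10},
    {"delta_pos":[0,0,-4],"yaw":0,"hand":10},
    {"delta_pos":[0,0,-4],"yaw":0,"hand":10},
    {"delta_pos":[0,0,0],"yaw":0,"hand":10}
  ]
}}

```text
clock: 19.52
eef_pos: [618.3, -101.1, 78.8]
eef_rot: [-3.141, -0.0, 1.389]
wrist_force: [-0.7, -0.4, -1.1]
finger_gap: 22.5
```

>>> {"op": "drive_tool", "data": {
  "steps": [
    {"delta_pos":[0,0,-4],"yaw":0,"hand":10},
    {"delta_pos":[0,0,-4],"yaw":0,"hand":10},
    {"delta_pos":[0,0,0],"yaw":0,"hand":10}
  ]
}}

```text
clock: 19.77
eef_pos: [618.1, -101.0, 70.1]
eef_rot: [-3.14, -0.0, 1.389]
wrist_force: [0.2, -0.8, -1.1]
finger_gap: 21.9
```

```bash
python3 - <<'E'
from h import *
c=cam('side');save(c['frame'],'s8',(220,140,320,240),6)
s=manip.read_state();print(s['eef_pos'],s['wrist_force'])
E
```

```text
[ 618.26843461 -100.98497433   70.45968724] [-0.17628986 -0.27916295 -0.93622925]
```

View pics/s8.png

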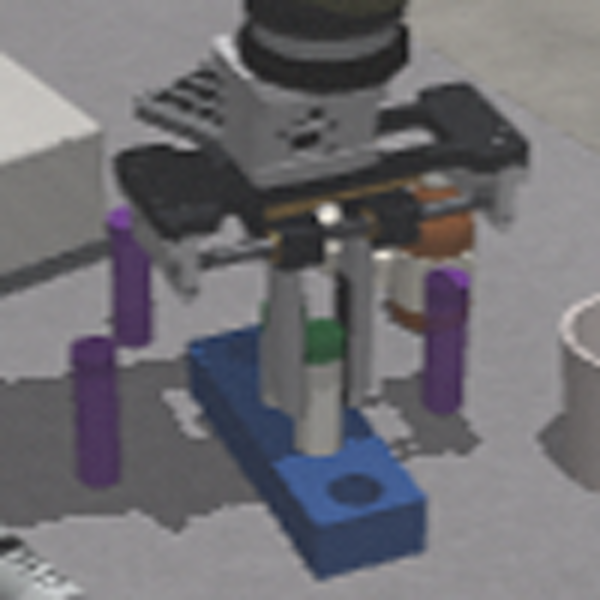

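The vial is going into hole 1 cleanly. I'll finish that, then fetch the third at (564,-345).

>>> {"op": "drive_tool", "data": {
  "steps": [
    {"delta_pos":[0,0,-5],"yaw":0,"hand":10},
    {"delta_pos":[0,0,-5],"yaw":0,"hand":10},
    {"delta_pos":[0,0,-4],"yaw":0,"hand":10},
    {"delta_pos":[0,0,0],"yaw":0,"hand":10}
  ]
}}

```text
clock: 20.15
eef_pos: [618.7, -101.1, 57.2]
eef_rot: [3.141, 0.0, 1.389]
wrist_force: [-1.3, -0.1, 5.0]
finger_gap: 21.8
```

>>> {"op": "drive_tool", "data": {
  "steps": [
    {"delta_pos":[0,0,0],"yaw":0,"hand":40},
    {"delta_pos":[0,0,0],"yaw":0,"hand":42},
    {"delta_pos":[0,0,20],"yaw":0,"hand":42},
    {"delta_pos":[0,0,40],"yaw":0,"hand":42},
    {"delta_pos":[0,0,35],"yaw":0,"hand":42}
  ]
}}

```text
clock: 20.57
eef_pos: [618.1, -100.9, 152.6]
eef_rot: [-3.14, -0.0, 1.389]
wrist_force: [0.2, 0.0, 0.6]
finger_gap: 42.1
```

>>> {"op": "drive_tool", "data": {
  "steps": [
    {"delta_pos":[-7.8,-34.8,0],"yaw":0,"hand":42},
    {"delta_pos":[-7.8,-34.8,0],"yaw":0,"hand":42},
    {"delta_pos":[-7.8,-34.8,0],"yaw":0,"hand":42},
    {"delta_pos":[-7.8,-34.8,0],"yaw":0,"hand":42},
    {"delta_pos":[-7.8,-34.8,0],"yaw":0,"hand":42}
  ]
}}

```text
clock: 20.98
eef_pos: [578.9, -276.6, 151.9]
eef_rot: [-3.141, -0.0, 1.389]
wrist_force: [0.8, -0.8, -0.7]
finger_gap: 42.0
```

>>> {"op": "drive_tool", "data": {
  "steps": [
    {"delta_pos":[-7.8,-34.8,0],"yaw":0,"hand":42},
    {"delta_pos":[-7.8,-34.8,0],"yaw":0,"hand":42},
    {"delta_pos":[0,0,0],"yaw":0,"hand":42},
    {"delta_pos":[0,0,0],"yaw":0,"hand":42},
    {"delta_pos":[0,0,-30],"yaw":0,"hand":42}
  ]
}}

```text
clock: 21.4
eef_pos: [565.9, -345.6, 127.0]
eef_rot: [3.134, 0.003, 1.388]
wrist_force: [0.8, -0.1, -0.2]
finger_gap: 42.2
```

>>> {"op": "drive_tool", "data": {
  "steps": [
    {"delta_pos":[0,0,-35],"yaw":0,"hand":42},
    {"delta_pos":[0,0,-25],"yaw":0,"hand":42},
    {"delta_pos":[0,0,-10],"yaw":0,"hand":42},
    {"delta_pos":[0,0,0],"yaw":0,"hand":42},
    {"delta_pos":[0,0,0],"yaw":0,"hand":10}
  ]
}}

```text
clock: 21.82
eef_pos: [564.6, -344.2, 53.0]
eef_rot: [3.141, 0.0, 1.39]
wrist_force: [-0.3, -0.3, 0.1]
finger_gap: 38.4
```

>>> {"op": "drive_tool", "data": {
  "steps": [
    {"delta_pos":[0,0,0],"yaw":0,"hand":10},
    {"delta_pos":[0,0,0],"yaw":0,"hand":10},
    {"delta_pos":[0,0,0],"yaw":0,"hand":10}
  ]
}}

```text
clock: 22.07
eef_pos: [564.6, -344.9, 53.9]
eef_rot: [3.139, 0.001, 1.389]
wrist_force: [-1.0, 0.6, 4.9]
finger_gap: 22.1
```

>>> {"op": "drive_tool", "data": {
  "steps": [
    {"delta_pos":[0,0,15],"yaw":0,"hand":10},
    {"delta_pos":[0,0,30],"yaw":0,"hand":10},
    {"delta_pos":[0,0,35],"yaw":0,"hand":10},
    {"delta_pos":[0,0,20],"yaw":0,"hand":10},
    {"delta_pos":[0,0,0],"yaw":0,"hand":10}
  ]
}}

```text
clock: 22.48
eef_pos: [565.5, -345.7, 158.3]
eef_rot: [3.134, 0.004, 1.389]
wrist_force: [0.7, -0.1, 0.8]
finger_gap: 22.4
```

```bash
python3 - <<'E'
from h import *
c=cam('side');save(c['frame'],'s9',None,1.5)
s=manip.read_state();print(s['eef_pos'],s['wrist_force'])
E
```

```text
[ 564.77097829 -345.21763392  155.28023968] [-0.58937837 -0.40093537 -1.12425166]
```

View pics/s9.png

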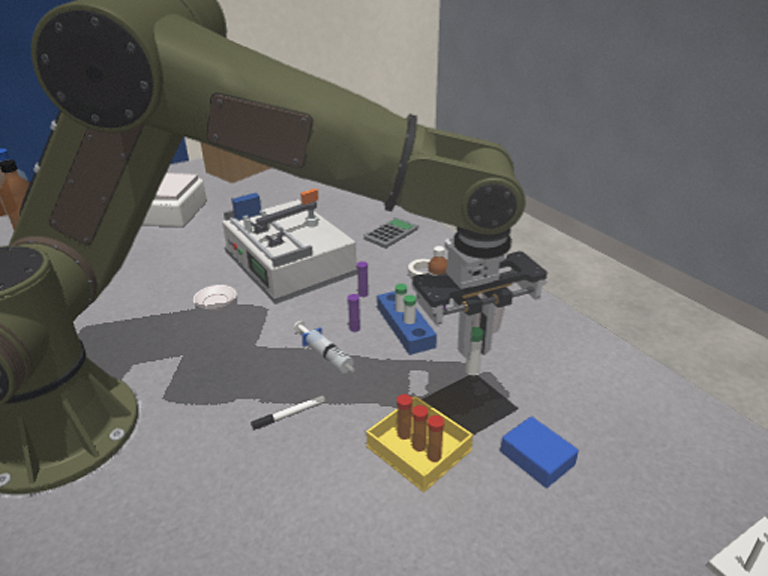

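Two fresh vials are seated and the third is held. The syringe has been knocked: its flange is now at about (310,338). I'll re-measure it later. Now hole 0.

>>> {"op": "drive_tool", "data": {
  "steps": [
    {"delta_pos":[7.8,33.7,0],"yaw":0,"hand":10},
    {"delta_pos":[7.8,33.7,0],"yaw":0,"hand":10},
    {"delta_pos":[7.8,33.7,0],"yaw":0,"hand":10},
    {"delta_pos":[7.8,33.7,0],"yaw":0,"hand":10},
    {"delta_pos":[7.8,33.7,0],"yaw":0,"hand":10}
  ]
}}

```text
clock: 22.95
eef_pos: [602.6, -174.4, 150.9]
eef_rot: [-3.14, -0.0, 1.389]
wrist_force: [0.9, -0.4, -0.8]
finger_gap: 21.8
```

>>> {"op": "drive_tool", "data": {
  "steps": [
    {"delta_pos":[7.8,33.7,0],"yaw":0,"hand":10},
    {"delta_pos":[0,0,-20],"yaw":0,"hand":10},
    {"delta_pos":[0,0,-25],"yaw":0,"hand":10},
    {"delta_pos":[0,0,-20],"yaw":0,"hand":10},
    {"delta_pos":[0,0,0],"yaw":0,"hand":10}
  ]
}}

```text
clock: 23.37
eef_pos: [609.3, -141.7, 81.9]
eef_rot: [-3.137, -0.001, 1.389]
wrist_force: [3.2, -0.5, -2.2]
finger_gap: 22.3
```

>>> {"op": "drive_tool", "data": {
  "steps": [
    {"delta_pos":[0,0,0],"yaw":0,"hand":10},
    {"delta_pos":[0,0,0],"yaw":0,"hand":10},
    {"delta_pos":[0,0,-4],"yaw":0,"hand":10},
    {"delta_pos":[0,0,-4],"yaw":0,"hand":10},
    {"delta_pos":[0,0,0],"yaw":0,"hand":10}
  ]
}}

```text
clock: 23.78
eef_pos: [610.4, -142.4, 78.3]
eef_rot: [-3.141, -0.0, 1.389]
wrist_force: [-0.3, -0.2, -0.1]
finger_gap: 22.4
```

>>> {"op": "drive_tool", "data": {
  "steps": [
    {"delta_pos":[0,0,-4],"yaw":0,"hand":10},
    {"delta_pos":[0,0,-4],"yaw":0,"hand":10},
    {"delta_pos":[0,0,0],"yaw":0,"hand":10}
  ]
}}

```text
clock: 24.03
eef_pos: [610.3, -142.3, 70.1]
eef_rot: [-3.14, -0.0, 1.389]
wrist_force: [0.5, 1.1, 0.0]
finger_gap: 22.1
```

```bash
python3 - <<'E'
from h import *
c=cam('side');save(c['frame'],'s10',(220,140,320,240),6)
s=manip.read_state();print(s['eef_pos'],s['wrist_force'])
E
```

```text
[ 610.49468826 -142.36243396   70.48686172] [-0.21336425 -0.10648123 -1.24423706]
```

View pics/s10.png

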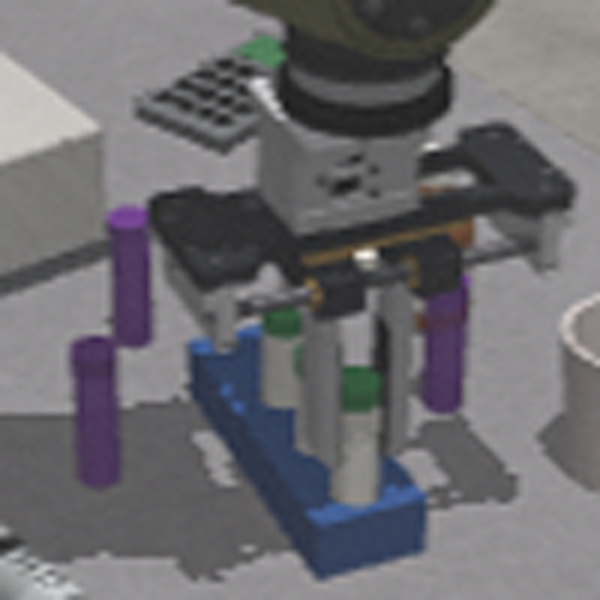

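>>> {"op": "drive_tool", "data": {
  "steps": [
    {"delta_pos":[0,0,-5],"yaw":0,"hand":10},
    {"delta_pos":[0,0,-5],"yaw":0,"hand":10},
    {"delta_pos":[0,0,-4],"yaw":0,"hand":10},
    {"delta_pos":[0,0,0],"yaw":0,"hand":10}
  ]
}}

```text
clock: 24.42
eef_pos: [611.0, -142.5, 57.1]
eef_rot: [3.141, 0.0, 1.389]
wrist_force: [0.6, -0.8, 3.2]
finger_gap: 21.9
```

>>> {"op": "drive_tool", "data": {
  "steps": [
    {"delta_pos":[0,0,0],"yaw":0,"hand":40},
    {"delta_pos":[0,0,0],"yaw":0,"hand":42},
    {"delta_pos":[0,0,20],"yaw":0,"hand":42},
    {"delta_pos":[0,0,40],"yaw":0,"hand":42},
    {"delta_pos":[0,0,40],"yaw":0,"hand":42}
  ]
}}

```text
clock: 24.83
eef_pos: [609.9, -142.2, 156.8]
eef_rot: [-3.138, -0.0, 1.389]
wrist_force: [0.3, -0.8, 0.2]
finger_gap: 42.0
```

>>> {"op": "drive_tool", "data": {
  "steps": [
    {"delta_pos":[0,0,35],"yaw":0,"hand":42},
    {"delta_pos":[0,0,30],"yaw":0,"hand":42}
  ]
}}

```text
clock: 25.0
eef_pos: [610.8, -142.4, 224.7]
eef_rot: [3.14, 0.0, 1.389]
wrist_force: [0.6, 0.4, -0.8]
finger_gap: 42.3
```

```bash
python3 - <<'E'
from h import *
import pickle
for n in('side','top'):
    c=cam(n);pickle.dump(c,open(n+'2.pkl','wb'))
    save(c['frame'],n+'_all2',None,1.5)
    if n=='side': save(c['frame'],'s_pump',(140,115,250,205),7)
    else: save(c['frame'],'t_pump',(40,155,150,255),7);save(c['frame'],'t_syr',(210,210,320,300),7)
print(manip.read_state()['eef_pos'])
E
```

```text
[ 612.18031531 -142.83360412  227.53463555]
```

View pics/top_all2.png

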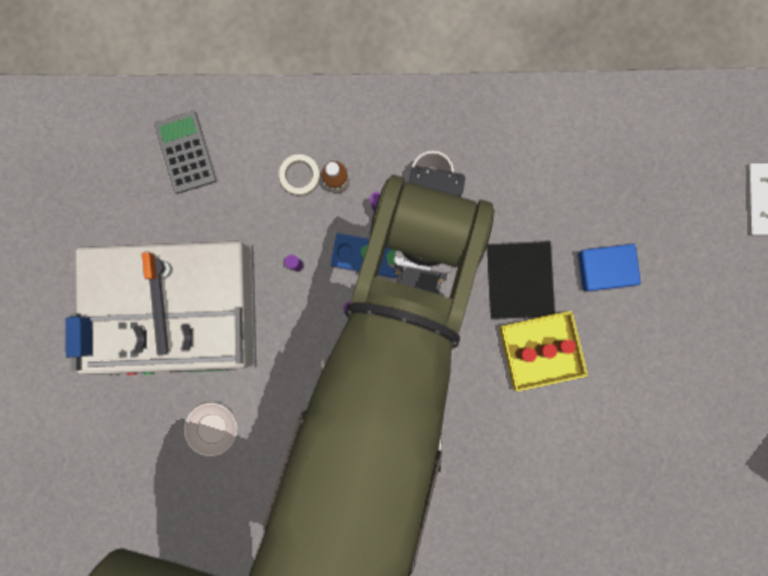

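View pics/side_all2.png

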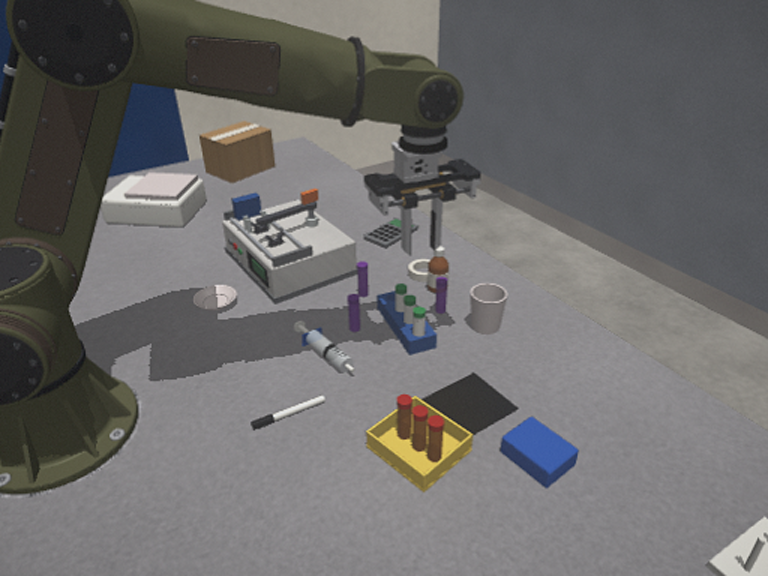

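View pics/s_pump.png

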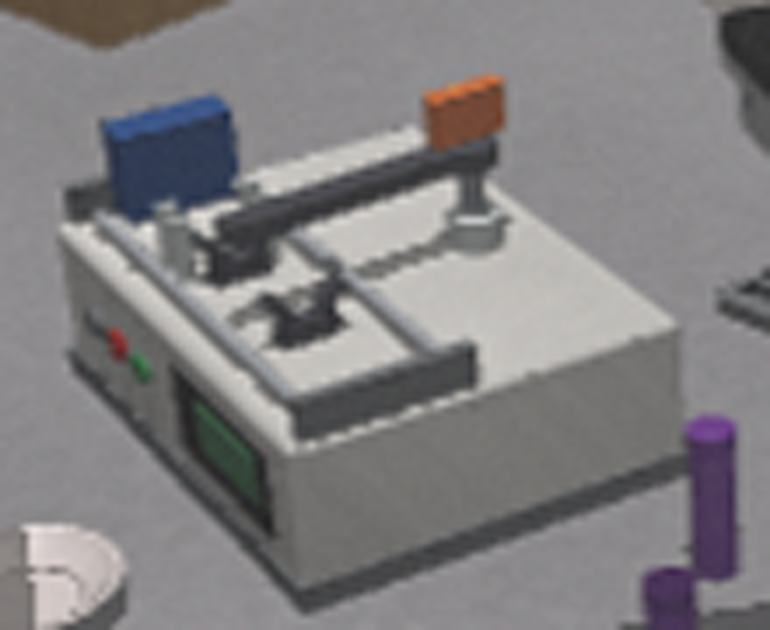

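View pics/t_pump.png

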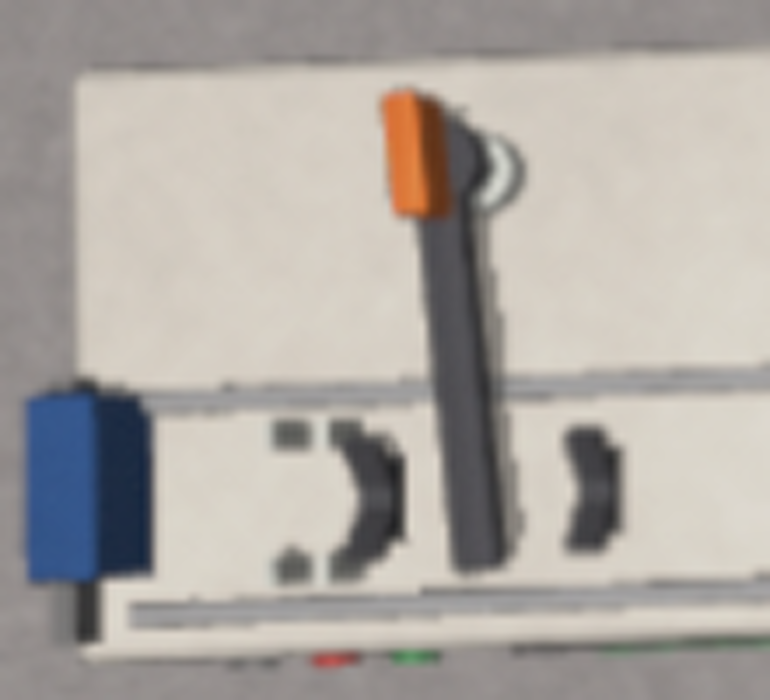

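View pics/t_syr.png

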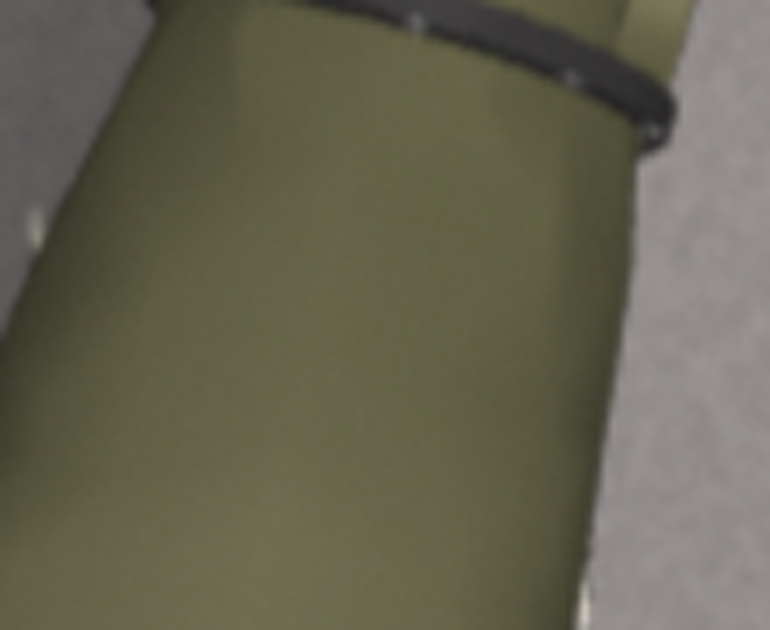

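```bash
python3 - <<'E'
from h import *
import pickle
c=pickle.load(open('top2.pkl','rb'));s=pickle.load(open('side2.pkl','rb'))
P=lambda u,v,z:world(c,(u+.5)/7+39.5,(v+.5)/7+154.5,z=z)[:2].round(1)
print('fin top',P(403,153,169),[P(*a,169) for a in((383,95),(412,92),(393,213),(424,213))])
print('bar top end corners',P(452,568,142),P(485,565,142), 'at fin',P(420,225,142),P(452,220,142))
print('collar',P(493,170,100))
print('uprights',[P(*a,119) for a in((293,433),(345,431),(294,570),(347,570))])
print('saddle',P(375,500,105),P(590,490,105))
# project model into side view
def so(p): q=pix(s,p); return ((q-np.array([139.5,114.5]))*7-.5).round(0)
def to(p): q=pix(c,p); return ((q-np.array([39.5,154.5]))*7-.5).round(0)
W=cloud(c)
def m(u,v,r=1): 
    u=int(round((u+.5)/7+39.5));v=int(round((v+.5)/7+154.5)); return np.median(W[v-r:v+r+1,u-r:u+r+1].reshape(-1,3),0).round(1)
print('cloud fin',m(403,153),'bar',m(450,400,0),m(435,300,0),'box top',m(250,250,2),m(600,250,2),'blue',m(60,480))
for post in((598.5,264.5),(599,259)):
  for yaw in(.033+.08,):
    R=np.array([[np.cos(yaw),-np.sin(yaw)],[np.sin(yaw),np.cos(yaw)]])
    for z,L in((169,[(-20,-6),(-20,6),(20,-6),(20,6)]),(142,[(-136,-8),(-136,8)])):
        for l in L:
            w=np.array(post)+R@np.array(l); print(post,z,l,'top',to([*w,z]),'side',so([*w,z]))
E
```

```text
fin top [598.2 267. ] [array([616.8, 273.7]), array([617.8, 264.4]), array([579. , 269.8]), array([578.9, 259.9])]
bar top end corners [465.3 257.8] [466.2 247.1] at fin [577.1 270.4] [578.7 260. ]
collar [598.8 260.4]
uprights [array([509.5, 319. ]), array([510.1, 301.8]), array([464.1, 317.6]), array([464.1, 300.1])]
saddle [487.1 296.3] [490.2 224.2]
cloud fin [599.1 268.1 168.5] bar [519.2 259.1 142.1] [553.5 264.7 141. ] box top [573.6 349.3  83.7] [573.2 228.4  84.7] blue [494.6 389.2 133.2]
(598.5, 264.5) 169 (-20, -6) top [435. 212.] side [436. 105.]
(598.5, 264.5) 169 (-20, 6) top [398. 216.] side [423.  97.]
(598.5, 264.5) 169 (20, -6) top [424.  88.] side [507.  82.]
(598.5, 264.5) 169 (20, 6) top [386.  92.] side [493.  74.]
(598.5, 264.5) 142 (-136, -8) top [503. 571.] side [227. 230.]
(598.5, 264.5) 142 (-136, 8) top [454. 577.] side [210. 218.]
(599, 259) 169 (-20, -6) top [453. 210.] side [443. 108.]
(599, 259) 169 (-20, 6) top [415. 215.] side [429. 100.]
(599, 259) 169 (20, -6) top [441.  86.] side [514.  86.]
(599, 259) 169 (20, 6) top [403.  91.] side [500.  78.]
(599, 259) 142 (-136, -8) top [520. 569.] side [233. 234.]
(599, 259) 142 (-136, 8) top [471. 575.] side [216. 222.]
```

```bash
cat > ov.py <<'E'
from h import *
import pickle
def overlay(cx,cy,yaw,turn,name,cams,lift=0,fin=True):
    R=np.array([[np.cos(yaw),-np.sin(yaw)],[np.sin(yaw),np.cos(yaw)]])
    for n,c,box,k in cams:
        im=cv2.resize(c['frame'][box[1]:box[3],box[0]:box[2]],None,fx=k,fy=k,interpolation=cv2.INTER_CUBIC)
        def pr(l,z):
            w=np.array([cx,cy])+R@np.array(l); q=pix(c,[*w,z]); return tuple(int(round(t)) for t in (q-np.array(box[:2])+.5)*k-.5)
        def boxd(x0,x1,y0,y1,z0,z1,col):
            for z in(z0,z1):
                q=[pr(p,z) for p in((x0,y0),(x1,y0),(x1,y1),(x0,y1))]
                cv2.polylines(im,[np.array(q)],True,col,1)
        for sx in(-1,1):
            for y0,y1 in((44,48),(62,66)): boxd(sx*17,sx*28,y0,y1,85,119,(255,0,0))
        for y in(-38,36): boxd(-21,21,y-6,y+6,85,117,(0,255,0))
        Rt=np.array([[np.cos(turn),-np.sin(turn)],[np.sin(turn),np.cos(turn)]])
        def bx(x0,x1,y0,y1,z0,z1,col):
            for z in(z0,z1):
                q=[pr(np.array([110,0])+Rt@np.array(p),z+lift) for p in((x0,y0),(x1,y0),(x1,y1),(x0,y1))]
                cv2.polylines(im,[np.array(q)],True,col,1)
        bx(-20,20,-6,6,142,169,(0,0,255)); bx(-136,0,-8,8,128,142,(255,0,255))
        cv2.imwrite('pics/%s_%s.png'%(name,n),im[...,::-1])
E
python3 - <<'E'
from ov import *
c=pickle.load(open('top2.pkl','rb'));s=pickle.load(open('side2.pkl','rb'))
overlay(488.4,261.4,.033,.085,'ov1',[('top',c,(40,155,150,255),7),('side',s,(140,115,250,205),7)])
E
```

```text
(no output)
```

View pics/ov1_top.png

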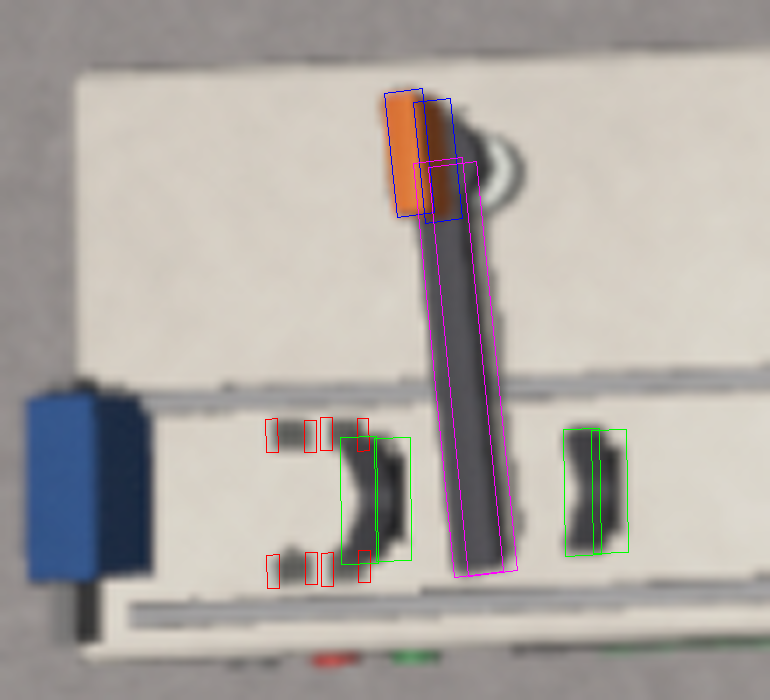

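View pics/ov1_side.png

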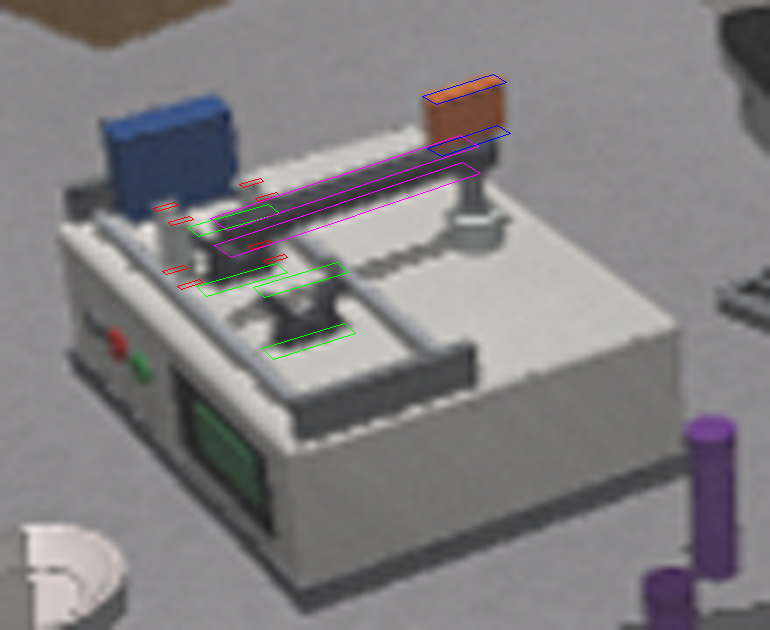

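Vials are done: three reds in the tray, three greens seated in the rack. The pump overlay fits both views, giving the post at about (599,265), cradle axis at about (489,261.4), pump yaw 0.033 and bar turn about 0.085. Now to the fin.

>>> {"op": "drive_tool", "data": {
  "steps": [
    {"delta_pos":[-1.2,40.7,0],"yaw":-0.12,"hand":40},
    {"delta_pos":[-1.2,40.7,0],"yaw":-0.12,"hand":40},
    {"delta_pos":[-1.2,40.7,0],"yaw":-0.12,"hand":40},
    {"delta_pos":[-1.2,40.7,0],"yaw":-0.12,"hand":40},
    {"delta_pos":[-1.2,40.7,0],"yaw":-0.12,"hand":40}
  ]
}}

```text
clock: 25.52
eef_pos: [604.3, 60.3, 220.9]
eef_rot: [-3.141, 0.001, 0.79]
wrist_force: [1.1, -0.2, -0.2]
finger_gap: 39.6
```

>>> {"op": "drive_tool", "data": {
  "steps": [
    {"delta_pos":[-1.2,40.7,0],"yaw":-0.12,"hand":40},
    {"delta_pos":[-1.2,40.7,0],"yaw":-0.12,"hand":40},
    {"delta_pos":[-1.2,40.7,0],"yaw":-0.12,"hand":40},
    {"delta_pos":[-1.2,40.7,0],"yaw":-0.12,"hand":40},
    {"delta_pos":[-1.2,40.7,0],"yaw":-0.12,"hand":40}
  ]
}}

```text
clock: 25.93
eef_pos: [598.4, 262.2, 220.8]
eef_rot: [3.141, 0.001, 0.195]
wrist_force: [0.9, -0.7, -0.7]
finger_gap: 40.2
```

>>> {"op": "drive_tool", "data": {
  "steps": [
    {"delta_pos":[0,0,0],"yaw":-0.07,"hand":40},
    {"delta_pos":[0,0,-15],"yaw":0,"hand":40},
    {"delta_pos":[0,0,-10],"yaw":0,"hand":40},
    {"delta_pos":[0,0,0],"yaw":0,"hand":40},
    {"delta_pos":[0,0,0],"yaw":0,"hand":40}
  ]
}}

```text
clock: 26.35
eef_pos: [598.8, 259.8, 196.0]
eef_rot: [3.141, 0.002, 0.131]
wrist_force: [-0.0, -0.0, 0.8]
finger_gap: 39.5
```

```bash
python3 - <<'E'
from h import *
c=cam('side');save(c['frame'],'s11',(140,65,260,175),6)
s=manip.read_state();print(s['eef_pos'],s['eef_rot'],s['joints'])
c=cam('top');save(c['frame'],'t11',(40,130,160,230),6)
E
```

```text
[599.10817778 259.81496506 196.91712277] [3.14146989e+00 5.09042795e-04 1.31074341e-01] [ 3.53117101e-01  5.52211689e-01  1.22511511e+00 -7.81000985e-06
  1.36478944e+00  1.79284066e+00]
```

View pics/s11.png

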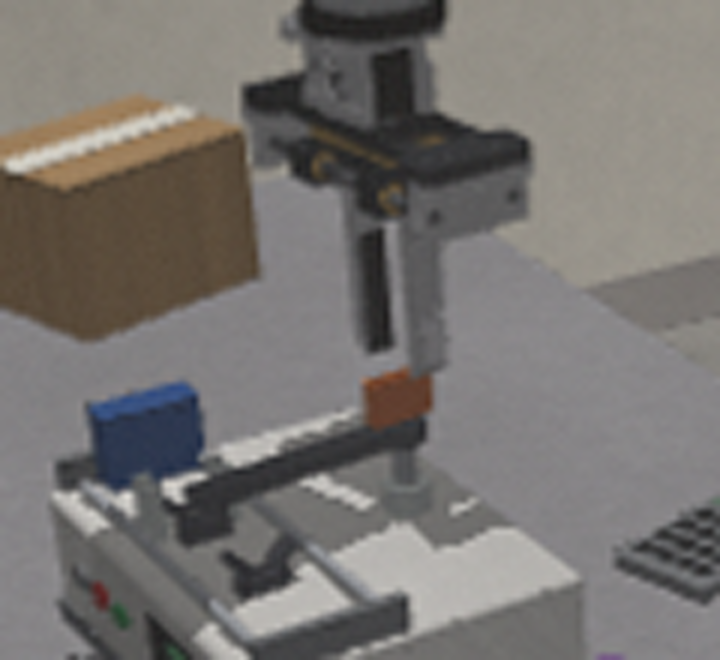

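The open fingers are above the fin at (398,397), about 5 mm short in y. I'll shift +5 and descend.

>>> {"op": "drive_tool", "data": {
  "steps": [
    {"delta_pos":[0,5.2,0],"yaw":-0.013,"hand":40},
    {"delta_pos":[0,0,-12],"yaw":0,"hand":40},
    {"delta_pos":[0,0,-14],"yaw":0,"hand":40},
    {"delta_pos":[0,0,-8],"yaw":0,"hand":40},
    {"delta_pos":[0,0,0],"yaw":0,"hand":40}
  ]
}}

```text
clock: 26.87
eef_pos: [598.2, 265.2, 160.5]
eef_rot: [3.141, 0.003, 0.118]
wrist_force: [0.1, -0.1, -0.4]
finger_gap: 39.8
```

>>> {"op": "drive_tool", "data": {
  "steps": [
    {"delta_pos":[0,0,0],"yaw":0,"hand":40},
    {"delta_pos":[0,0,0],"yaw":0,"hand":40}
  ]
}}

```text
clock: 27.03
eef_pos: [599.3, 265.6, 163.7]
eef_rot: [-3.141, -0.001, 0.118]
wrist_force: [-0.6, -0.2, 1.3]
finger_gap: 40.0
```

```bash
python3 - <<'E'
from h import *
c=cam('side');save(c['frame'],'s12',(160,85,250,165),8)
s=manip.read_state();print(s['eef_pos'],s['eef_rot'],s['wrist_force'])
E
```

```text
[599.28415395 265.61493167 163.79976033] [-3.14130101e+00 -1.12945063e-03  1.18385747e-01] [-0.03194943  0.01277503  0.97271237]
```

View pics/s12.png

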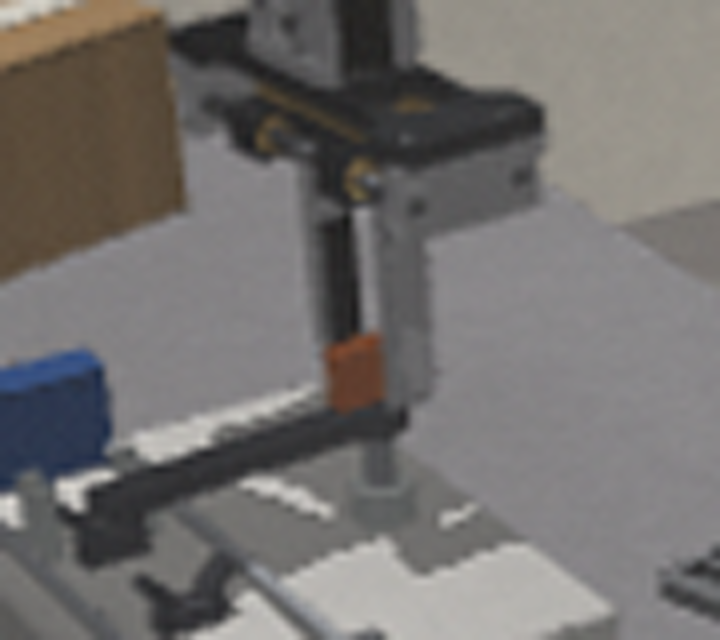

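>>> {"op": "drive_tool", "data": {
  "steps": [
    {"delta_pos":[0,0,-1],"yaw":0,"hand":40},
    {"delta_pos":[0,0,0],"yaw":0,"hand":5},
    {"delta_pos":[0,0,0],"yaw":0,"hand":5},
    {"delta_pos":[0,0,0],"yaw":0,"hand":5},
    {"delta_pos":[0,0,0],"yaw":0,"hand":5}
  ],
  "squeeze": 55
}}

```text
clock: 27.5
eef_pos: [599.0, 265.5, 162.1]
eef_rot: [-3.141, -0.0, 0.118]
wrist_force: [-0.1, 5.6, 1.0]
finger_gap: 17.2
```

>>> {"op": "drive_tool", "data": {
  "steps": [
    {"delta_pos":[0,0,0],"yaw":0,"hand":5},
    {"delta_pos":[0,0,4],"yaw":0,"hand":5},
    {"delta_pos":[0,0,6],"yaw":0,"hand":5},
    {"delta_pos":[0,0,8],"yaw":0,"hand":5},
    {"delta_pos":[0,0,8],"yaw":0,"hand":5}
  ]
}}

```text
clock: 27.92
eef_pos: [598.6, 267.6, 187.3]
eef_rot: [-3.138, 0.0, 0.12]
wrist_force: [3.1, 13.4, -9.9]
finger_gap: 11.1
```

```bash
python3 - <<'E'
from h import *
c=cam('side');save(c['frame'],'s13',(140,85,250,175),7)
s=manip.read_state();print(s['eef_pos'],s['eef_rot'],s['wrist_force'],s['finger_gap'])
E
```

```text
[598.76814374 267.66067143 189.05485457] [-3.13812487e+00 -9.73220995e-04  1.19700483e-01] [-2.2831584  11.82735233 -7.62109328] 11.833225234171385
```

View pics/s13.png

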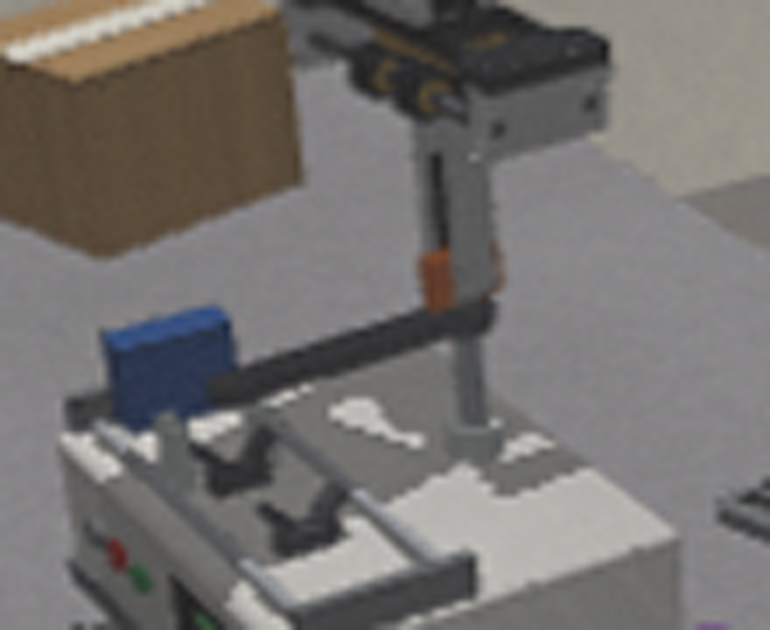

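The bar is lifted about 27 mm. The side force of +12 N in y says the post is about 2–3 mm further +y than the camera estimate. I'll relieve that, then turn.

>>> {"op": "drive_tool", "data": {
  "steps": [
    {"delta_pos":[0,2,0],"yaw":0,"hand":5},
    {"delta_pos":[0,1,0],"yaw":0,"hand":5},
    {"delta_pos":[0,0,0],"yaw":0,"hand":5},
    {"delta_pos":[0,0,0],"yaw":0,"hand":5}
  ]
}}

```text
clock: 28.3
eef_pos: [598.7, 268.1, 187.0]
eef_rot: [3.141, 0.002, 0.118]
wrist_force: [0.5, -2.7, -9.7]
finger_gap: 12.0
```

>>> {"op": "drive_tool", "data": {
  "steps": [
    {"delta_pos":[0,0,0],"yaw":0.05,"hand":5},
    {"delta_pos":[0,0,0],"yaw":0.1,"hand":5},
    {"delta_pos":[0,0,0],"yaw":0.1,"hand":5},
    {"delta_pos":[0,0,0],"yaw":0.1,"hand":5},
    {"delta_pos":[0,0,0],"yaw":0.1,"hand":5}
  ]
}}

```text
clock: 28.72
eef_pos: [598.8, 268.2, 187.4]
eef_rot: [-3.141, 0.001, 0.573]
wrist_force: [-0.4, -0.6, -9.5]
finger_gap: 11.6
```

>>> {"op": "drive_tool", "data": {
  "steps": [
    {"delta_pos":[0,0,0],"yaw":0.1,"hand":5},
    {"delta_pos":[0,0,0],"yaw":0.1,"hand":5},
    {"delta_pos":[0,0,0],"yaw":0.1,"hand":5},
    {"delta_pos":[0,0,0],"yaw":0.1,"hand":5},
    {"delta_pos":[0,0,0],"yaw":0.1,"hand":5}
  ]
}}

```text
clock: 29.13
eef_pos: [598.7, 268.3, 187.4]
eef_rot: [-3.14, 0.001, 1.073]
wrist_force: [-0.4, -1.5, -9.8]
finger_gap: 11.7
```

>>> {"op": "drive_tool", "data": {
  "steps": [
    {"delta_pos":[0,0,0],"yaw":0.1,"hand":5},
    {"delta_pos":[0,0,0],"yaw":0.1,"hand":5},
    {"delta_pos":[0,0,0],"yaw":0.1,"hand":5},
    {"delta_pos":[0,0,0],"yaw":0.1,"hand":5},
    {"delta_pos":[0,0,0],"yaw":0.1,"hand":5}
  ]
}}

```text
clock: 29.55
eef_pos: [598.6, 268.3, 187.4]
eef_rot: [-3.14, 0.0, 1.573]
wrist_force: [-0.5, -0.4, -9.6]
finger_gap: 11.5
```

>>> {"op": "drive_tool", "data": {
  "steps": [
    {"delta_pos":[0,0,0],"yaw":0.03,"hand":5},
    {"delta_pos":[0,0,0],"yaw":0,"hand":5},
    {"delta_pos":[0,0,0],"yaw":0,"hand":5}
  ]
}}

```text
clock: 29.8
eef_pos: [598.7, 268.4, 187.5]
eef_rot: [-3.14, 0.0, 1.597]
wrist_force: [-2.5, -1.1, -9.6]
finger_gap: 11.8
```

```bash
python3 - <<'E'
from h import *
c=cam('side');save(c['frame'],'s14',(140,85,250,175),7)
s=manip.read_state();print(s['eef_pos'],s['eef_rot'],s['wrist_force'],s['finger_gap'])
E
```

```text
[598.67198441 268.33991176 187.60212668] [-3.14026932e+00  2.98996459e-04  1.59672197e+00] [ -2.81833883  -1.51524551 -10.4363891 ] 11.731177939304493
```

View pics/s14.png

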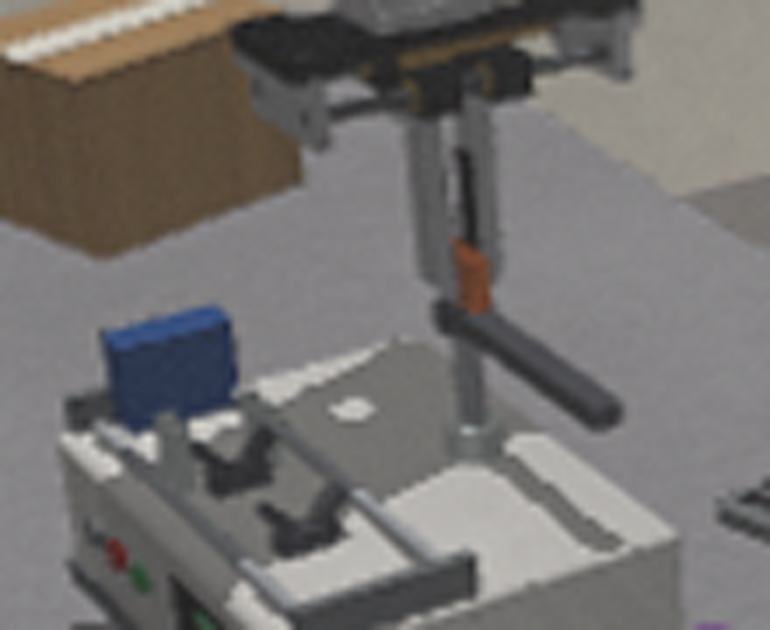

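The bar is turned to about 1.56 rad, pointing along -y. I'll lower it gently, release, and rise.

>>> {"op": "drive_tool", "data": {
  "steps": [
    {"delta_pos":[0,0,-8],"yaw":0,"hand":5},
    {"delta_pos":[0,0,-8],"yaw":0,"hand":5},
    {"delta_pos":[0,0,-6],"yaw":0,"hand":5},
    {"delta_pos":[0,0,-3],"yaw":0,"hand":5},
    {"delta_pos":[0,0,0],"yaw":0,"hand":5}
  ]
}}

```text
clock: 30.27
eef_pos: [598.7, 268.4, 162.8]
eef_rot: [-3.141, 0.0, 1.598]
wrist_force: [-4.9, -2.1, -7.4]
finger_gap: 11.6
```

>>> {"op": "drive_tool", "data": {
  "steps": [
    {"delta_pos":[0,0,0],"yaw":0,"hand":40},
    {"delta_pos":[0,0,0],"yaw":0,"hand":40},
    {"delta_pos":[0,0,10],"yaw":0,"hand":40},
    {"delta_pos":[0,0,30],"yaw":0,"hand":40},
    {"delta_pos":[0,0,40],"yaw":0,"hand":40}
  ],
  "squeeze": 25
}}

```text
clock: 30.68
eef_pos: [598.5, 268.3, 242.8]
eef_rot: [-3.139, 0.001, 1.598]
wrist_force: [-0.3, -1.1, -0.4]
finger_gap: 39.2
```

```bash
python3 - <<'E'
from h import *
import pickle
for n in('side','top'):
    c=cam(n);pickle.dump(c,open(n+'3.pkl','wb'))
    save(c['frame'],n+'_all3',None,1.5)
    if n=='top': save(c['frame'],'t_syr3',(210,190,330,290),6)
    else: save(c['frame'],'s_syr3',(180,195,250,260),10)
print(manip.read_state()['eef_pos'])
E
```

```text
[600.93447371 269.26302456 251.80425047]
```

View pics/top_all3.png

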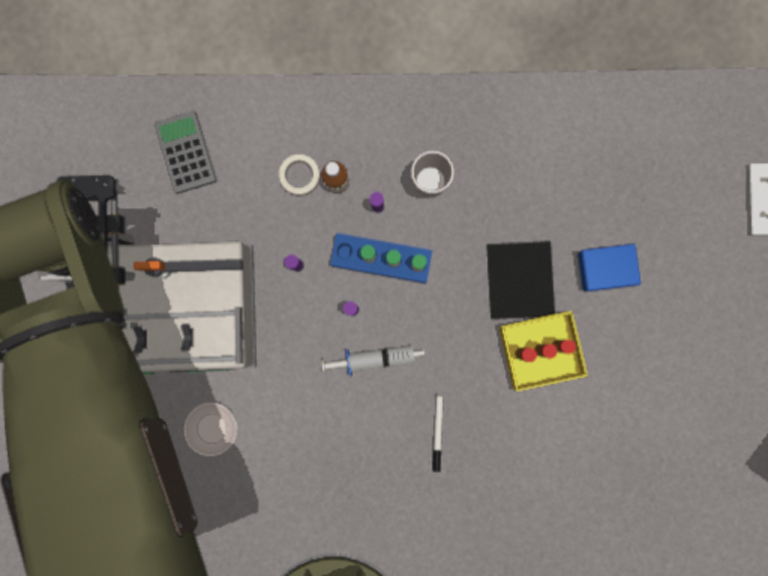

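View pics/t_syr3.png

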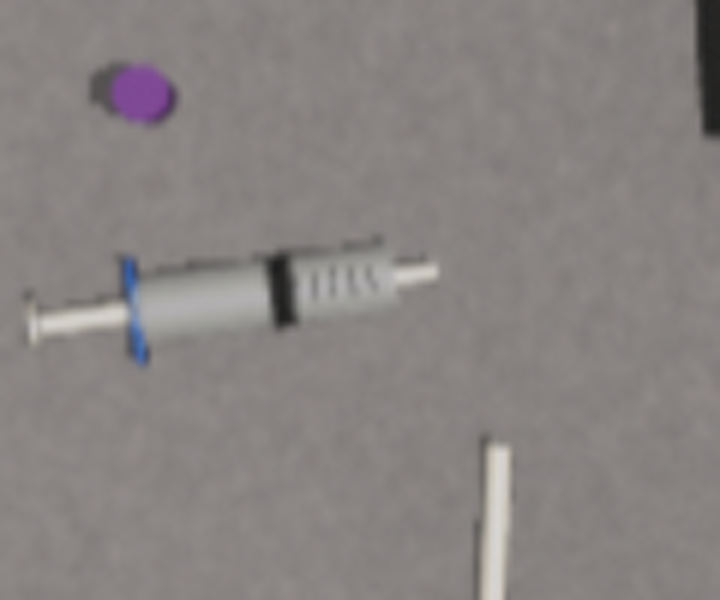

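View pics/s_syr3.png

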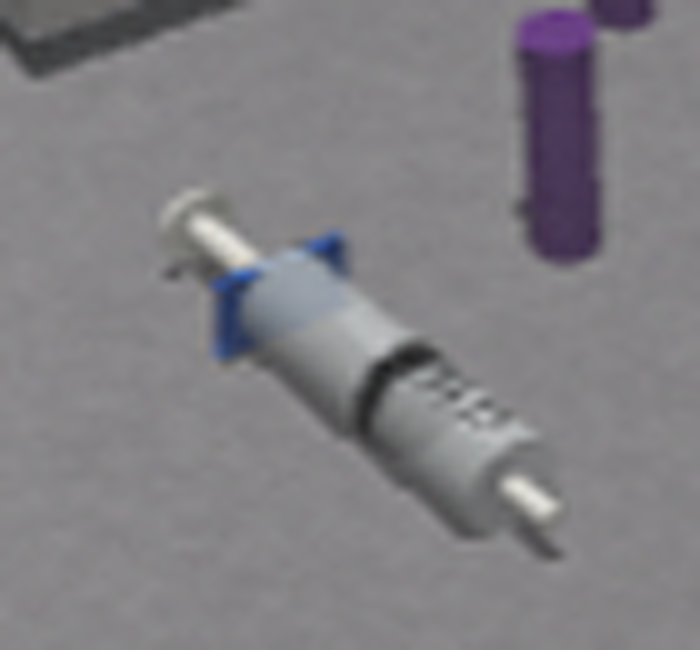

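```bash
python3 - <<'E'
from h import *
import pickle
c=pickle.load(open('top3.pkl','rb'));s=pickle.load(open('side3.pkl','rb'))
P=lambda u,v,z:world(c,(u+.5)/6+209.5,(v+.5)/6+189.5,z=z)[:2]
fl=P(134,310,15);di=P(32,321,15);tip=P(438,271,15);band=P(283,290,15)
print(fl,di,tip,band)
print('flange ends',P(128,258,15),P(142,362,15))
for a,b in((fl,tip),(di,tip)):
    d=a-b;print(np.hypot(*d),np.arctan2(-d[0],d[1]))
d=(di-tip)/np.hypot(*(di-tip))
print('mid from flange',fl-55*d,'from tip',tip+73*d,'from disc',di-100*d)
m=fl-55*d
def so(p): q=pix(s,p); return ((q-np.array([179.5,194.5]))*10-.5).round(0)
print('side proj flange',so([*fl,15]),'tip',so([*(m-73*d),15]),'disc',so([*(m+100*d),15]))
W=cloud(c);print(W[240,245],W[239,250])
E
```

```text
[446.86732883 -24.64913293] [442.29297069  18.47521534] [ 463.1844465  -153.00357503] [455.2246615  -87.60588959]
flange ends [468.73937865 -22.06548624] [425.05886401 -28.07198715]
129.38744582691209 0.1264472061828547
172.7467201079113 0.12123378987030238
mid from flange [453.51886565 -79.24544286] from tip [454.35604309 -80.53938186] from disc [454.38667401 -80.79080272]
side proj flange [282. 295.] tip [549. 523.] disc [197. 222.]
[450.53737844 -58.38055745  29.19030122] [453.06195905 -70.94078257  30.3367057 ]
```

Reading the top crop: flange (134,310), disc (32,321), nozzle tip (438,271). That gives a length of 172.7 mm against 173 expected, mid at (454,-80), axis yaw 0.122 and plunger to +y. The side-view projection agrees to about 2 mm. Going to it.

>>> {"op": "drive_tool", "data": {
  "steps": [
    {"delta_pos":[-14.5,-34.4,0],"yaw":0.01,"hand":60},
    {"delta_pos":[-14.5,-34.4,0],"yaw":0.01,"hand":60},
    {"delta_pos":[-14.5,-34.4,0],"yaw":0.01,"hand":60},
    {"delta_pos":[-14.5,-34.4,0],"yaw":0.01,"hand":60},
    {"delta_pos":[-14.5,-34.4,0],"yaw":0.01,"hand":60}
  ]
}}

```text
clock: 31.2
eef_pos: [525.9, 95.2, 244.3]
eef_rot: [3.139, -0.0, 1.649]
wrist_force: [2.1, -0.7, 0.2]
finger_gap: 59.9
```

>>> {"op": "drive_tool", "data": {
  "steps": [
    {"delta_pos":[-14.5,-34.4,0],"yaw":0.01,"hand":60},
    {"delta_pos":[-14.5,-34.4,0],"yaw":0.01,"hand":60},
    {"delta_pos":[-14.5,-34.4,0],"yaw":0.01,"hand":60},
    {"delta_pos":[-14.5,-34.4,0],"yaw":0.01,"hand":60},
    {"delta_pos":[-14.5,-34.4,0],"yaw":0.006,"hand":60}
  ]
}}

```text
clock: 31.62
eef_pos: [453.5, -77.0, 244.4]
eef_rot: [3.139, 0.001, 1.695]
wrist_force: [0.9, -0.6, 0.1]
finger_gap: 60.0
```

>>> {"op": "drive_tool", "data": {
  "steps": [
    {"delta_pos":[0,0,-35],"yaw":0,"hand":60},
    {"delta_pos":[0,0,-35],"yaw":0,"hand":60},
    {"delta_pos":[0,0,-35],"yaw":0,"hand":60},
    {"delta_pos":[0,0,-30],"yaw":0,"hand":60},
    {"delta_pos":[0,0,-20],"yaw":0,"hand":60}
  ]
}}

```text
clock: 32.03
eef_pos: [453.8, -75.6, 86.6]
eef_rot: [3.141, 0.0, 1.694]
wrist_force: [0.9, 0.4, -0.2]
finger_gap: 60.2
```

>>> {"op": "drive_tool", "data": {
  "steps": [
    {"delta_pos":[0,0,0],"yaw":0,"hand":60},
    {"delta_pos":[0,0,0],"yaw":0,"hand":60},
    {"delta_pos":[0,0,0],"yaw":0,"hand":60}
  ]
}}

```text
clock: 32.28
eef_pos: [455.1, -75.7, 89.9]
eef_rot: [3.139, 0.001, 1.694]
wrist_force: [0.1, -0.0, 0.6]
finger_gap: 60.0
```

```bash
python3 - <<'E'
from h import *
c=cam('side');save(c['frame'],'s15',(150,160,270,260),6)
s=manip.read_state();print(s['eef_pos'],s['eef_rot'])
E
```

```text
[455.13965651 -75.74857417  90.0105811 ] [3.13841585e+00 1.20156652e-03 1.69435975e+00]
```

View pics/s15.png

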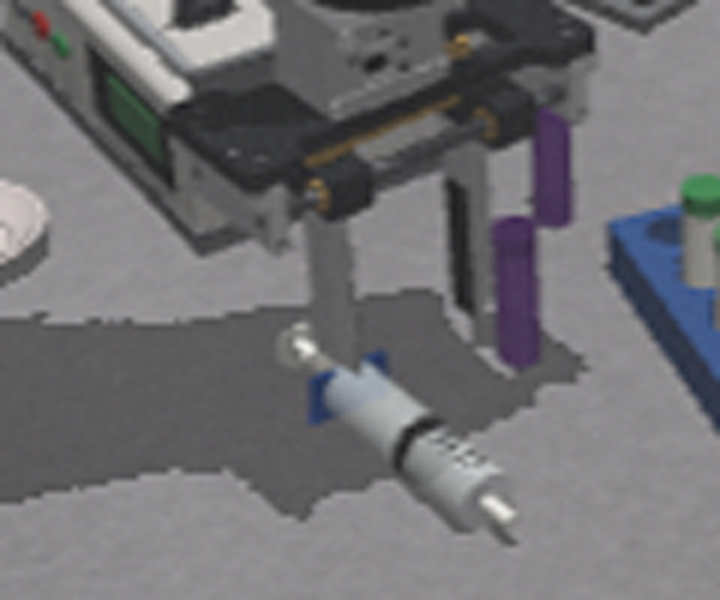

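>>> {"op": "drive_tool", "data": {
  "steps": [
    {"delta_pos":[-1,0,-30],"yaw":0,"hand":60},
    {"delta_pos":[0,0,-22],"yaw":0,"hand":60},
    {"delta_pos":[0,0,-10],"yaw":0,"hand":60},
    {"delta_pos":[0,0,0],"yaw":0,"hand":60},
    {"delta_pos":[0,0,0],"yaw":0,"hand":60}
  ]
}}

```text
clock: 32.75
eef_pos: [453.6, -75.6, 27.1]
eef_rot: [3.141, 0.0, 1.694]
wrist_force: [0.0, -0.1, -0.2]
finger_gap: 59.8
```

>>> {"op": "drive_tool", "data": {
  "steps": [
    {"delta_pos":[0,0,0],"yaw":0,"hand":60},
    {"delta_pos":[0,0,-4],"yaw":0,"hand":60},
    {"delta_pos":[0,0,0],"yaw":0,"hand":60}
  ]
}}

```text
clock: 33.0
eef_pos: [453.3, -75.6, 22.4]
eef_rot: [3.141, 0.0, 1.694]
wrist_force: [0.2, -0.1, -0.5]
finger_gap: 59.9
```

```bash
python3 - <<'E'
from h import *
c=cam('side');save(c['frame'],'s16',(170,170,260,260),7)
s=manip.read_state();print(s['eef_pos'],s['eef_rot'],s['wrist_force'])
E
```

```text
[453.19788723 -75.53864803  22.38827431] [3.14099340e+00 2.26969866e-04 1.69442993e+00] [-0.16668873  0.70792457  0.57718879]
```

View pics/s16.png

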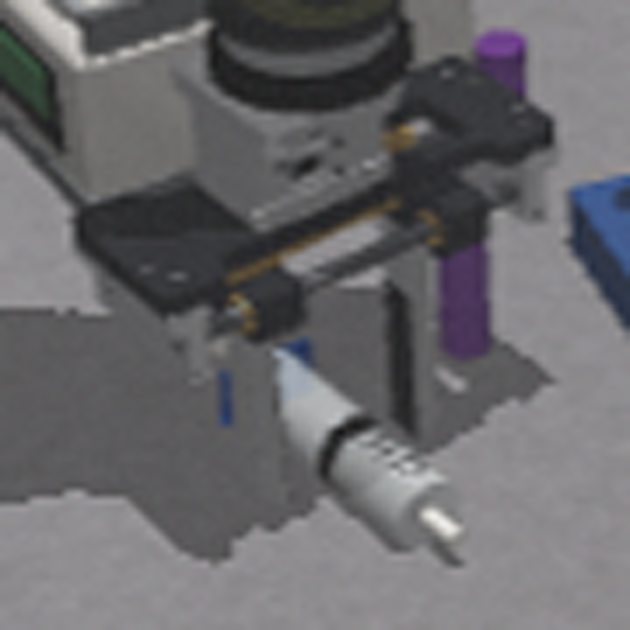

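The fingers straddle the barrel at mid-length. I'll go down 1.5 mm and close.

>>> {"op": "drive_tool", "data": {
  "steps": [
    {"delta_pos":[0,0,-1.5],"yaw":0,"hand":60},
    {"delta_pos":[0,0,0],"yaw":0,"hand":20},
    {"delta_pos":[0,0,0],"yaw":0,"hand":20},
    {"delta_pos":[0,0,0],"yaw":0,"hand":20},
    {"delta_pos":[0,0,0],"yaw":0,"hand":20}
  ],
  "squeeze": 40
}}

```text
clock: 33.47
eef_pos: [453.1, -75.5, 20.6]
eef_rot: [3.141, 0.0, 1.694]
wrist_force: [0.3, -0.1, 0.1]
finger_gap: 36.8
```

>>> {"op": "drive_tool", "data": {
  "steps": [
    {"delta_pos":[0,0,0],"yaw":0,"hand":20},
    {"delta_pos":[0,0,0],"yaw":0,"hand":20},
    {"delta_pos":[0,0,10],"yaw":0,"hand":20},
    {"delta_pos":[0,0,25],"yaw":0,"hand":20},
    {"delta_pos":[0,0,35],"yaw":0,"hand":20}
  ]
}}

```text
clock: 33.88
eef_pos: [451.6, -75.2, 90.2]
eef_rot: [-3.137, -0.002, 1.694]
wrist_force: [0.7, -0.4, -1.3]
finger_gap: 29.3
```

>>> {"op": "drive_tool", "data": {
  "steps": [
    {"delta_pos":[0,0,35],"yaw":0,"hand":20},
    {"delta_pos":[0,0,35],"yaw":0,"hand":20},
    {"delta_pos":[0,0,35],"yaw":0,"hand":20},
    {"delta_pos":[0,0,10],"yaw":0,"hand":20}
  ]
}}

```text
clock: 34.22
eef_pos: [454.2, -75.8, 211.3]
eef_rot: [3.135, 0.003, 1.694]
wrist_force: [-0.2, 0.7, 0.2]
finger_gap: 29.0
```

```bash
python3 - <<'E'
from h import *
c=cam('side');save(c['frame'],'s17',(150,120,270,240),5)
s=manip.read_state();print(s['eef_pos'],s['eef_rot'],s['wrist_force'],s['finger_gap'])
E
```

```text
[454.26387832 -75.78722609 210.55608767] [3.13484336e+00 2.62748686e-03 1.69447778e+00] [-0.1586061  -0.78658696  1.0668124 ] 29.287857915264453
```

View pics/s17.png

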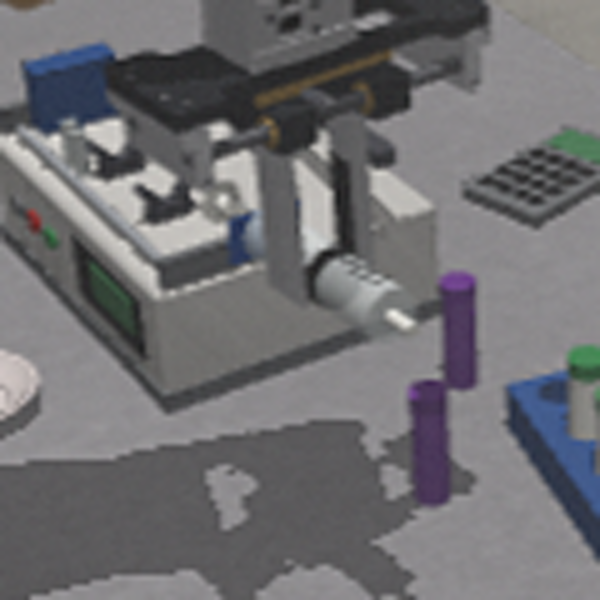

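>>> {"op": "drive_tool", "data": {
  "steps": [
    {"delta_pos":[3.9,38.2,0],"yaw":-0.01,"hand":20},
    {"delta_pos":[3.9,38.2,0],"yaw":-0.01,"hand":20},
    {"delta_pos":[3.9,38.2,0],"yaw":-0.01,"hand":20},
    {"delta_pos":[3.9,38.2,0],"yaw":-0.01,"hand":20},
    {"delta_pos":[3.9,38.2,0],"yaw":-0.01,"hand":20}
  ]
}}

```text
clock: 34.68
eef_pos: [471.8, 117.2, 204.4]
eef_rot: [-3.14, 0.0, 1.644]
wrist_force: [1.1, -1.8, -1.6]
finger_gap: 29.0
```

>>> {"op": "drive_tool", "data": {
  "steps": [
    {"delta_pos":[3.9,38.2,0],"yaw":-0.01,"hand":20},
    {"delta_pos":[3.9,38.2,0],"yaw":-0.01,"hand":20},
    {"delta_pos":[3.9,38.2,0],"yaw":-0.01,"hand":20},
    {"delta_pos":[3.9,38.2,0],"yaw":-0.01,"hand":20},
    {"delta_pos":[0,0,0],"yaw":0,"hand":20}
  ]
}}

```text
clock: 35.1
eef_pos: [487.2, 273.2, 203.7]
eef_rot: [-3.139, -0.0, 1.608]
wrist_force: [-0.3, -1.0, -1.0]
finger_gap: 29.3
```

>>> {"op": "drive_tool", "data": {
  "steps": [
    {"delta_pos":[0,0,-25],"yaw":0,"hand":20},
    {"delta_pos":[0,0,-20],"yaw":0,"hand":20},
    {"delta_pos":[0,0,-10],"yaw":0,"hand":20},
    {"delta_pos":[0,0,0],"yaw":0,"hand":20},
    {"delta_pos":[0,0,0],"yaw":0,"hand":20}
  ]
}}

```text
clock: 35.52
eef_pos: [488.1, 268.0, 150.4]
eef_rot: [-3.141, 0.0, 1.604]
wrist_force: [0.5, -0.0, -0.4]
finger_gap: 29.3
```

```bash
python3 - <<'E'
from h import *
import pickle
c=cam('side');save(c['frame'],'s18',(135,95,245,195),7);pickle.dump(c,open('side4.pkl','wb'))
s=manip.read_state();print(s['eef_pos'],s['eef_rot'],s['wrist_force'],s['finger_gap'])
c=cam('top');save(c['frame'],'t18',(30,150,170,260),5);pickle.dump(c,open('top4.pkl','wb'))
E
```

```text
[488.42165504 268.19042597 151.23411675] [ 3.14100777e+00 -2.93005268e-04  1.60400553e+00] [ 0.56968565 -0.31375066 -0.2393754 ] 28.84721303451342
```

View pics/s18.png

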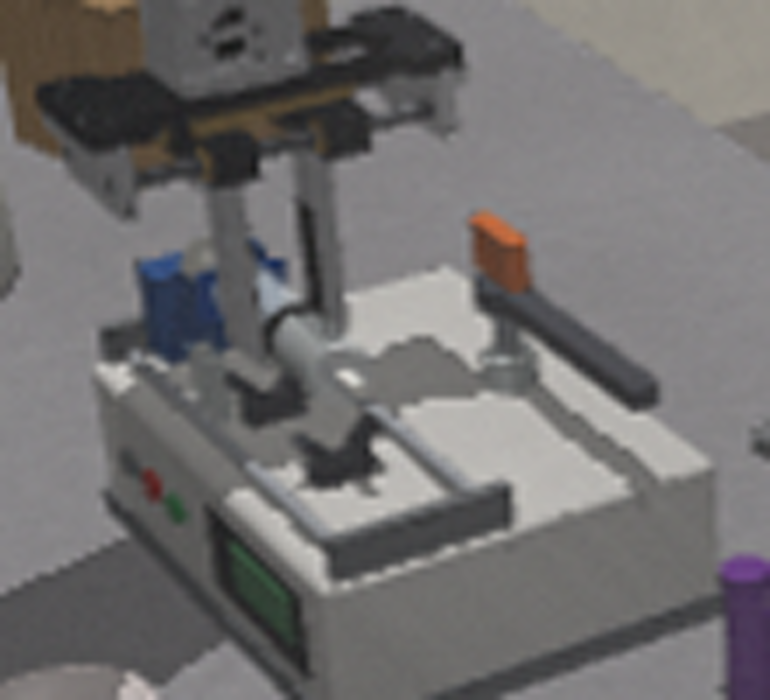

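View pics/t18.png

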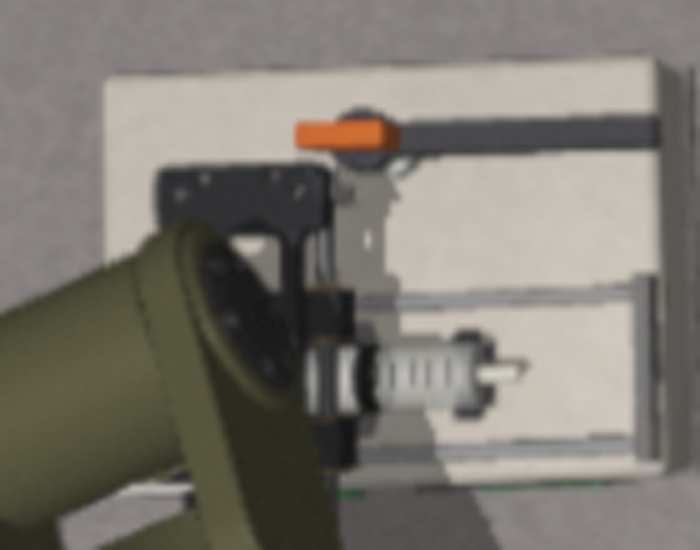

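```bash
python3 - <<'E'
from h import *
import pickle
c=pickle.load(open('top4.pkl','rb'));s=pickle.load(open('side4.pkl','rb'))
a=world(c,523.5/5+29.5,370.5/5+149.5,z=145);print('tip top cam',a,'in side pred',(pix(s,a)-np.array([134.5,94.5]))*7-.5,'seen 355,380')
for n,p in(('barrel end top/bot',None),):
    print(world(c,478/5+29.5,345/5+149.5,z=145),world(c,478/5+29.5,400/5+149.5,z=145))
    print('band', world(c,366/5+29.5,375/5+149.5,z=145))
E
```

```text
tip top cam [492.54857971 189.11469971 145.        ] in side pred [366.18821031 392.38695444] seen 355,380
[504.18304939 209.98628293 145.        ] [479.24486168 209.54904729 145.        ]
band [490.73375556 260.55698129 145.        ]
```

The tip is where it should be within about 1 mm: (492.5,189.1) against (491.4,188.4). Lowering slowly with force checks.

>>> {"op": "drive_tool", "data": {
  "steps": [
    {"delta_pos":[-0.5,0,-6],"yaw":0,"hand":20},
    {"delta_pos":[0,0,-4],"yaw":0,"hand":20},
    {"delta_pos":[0,0,-3],"yaw":0,"hand":20},
    {"delta_pos":[0,0,-3],"yaw":0,"hand":20},
    {"delta_pos":[0,0,0],"yaw":0,"hand":20}
  ]
}}

```text
clock: 36.03
eef_pos: [487.4, 268.2, 133.9]
eef_rot: [-3.141, 0.0, 1.604]
wrist_force: [-0.7, 1.5, -1.3]
finger_gap: 29.0
```

>>> {"op": "drive_tool", "data": {
  "steps": [
    {"delta_pos":[0,0,-3],"yaw":0,"hand":20},
    {"delta_pos":[0,0,-2],"yaw":0,"hand":20},
    {"delta_pos":[0,0,0],"yaw":0,"hand":20}
  ]
}}

```text
clock: 36.28
eef_pos: [487.5, 268.2, 129.1]
eef_rot: [-3.141, 0.0, 1.604]
wrist_force: [0.4, -0.6, -0.3]
finger_gap: 28.9
```

```bash
python3 - <<'E'
from h import *
c=cam('side');save(c['frame'],'s19',(135,95,245,195),7)
s=manip.read_state();print(s['eef_pos'],s['eef_rot'],s['wrist_force'],s['finger_gap'])
E
```

```text
[487.53495993 268.27493227 129.33051679] [-3.14126547e+00  1.35430632e-04  1.60441953e+00] [ 0.03180826  0.41208752 -0.29878237] 28.957618778747968
```

View pics/s19.png

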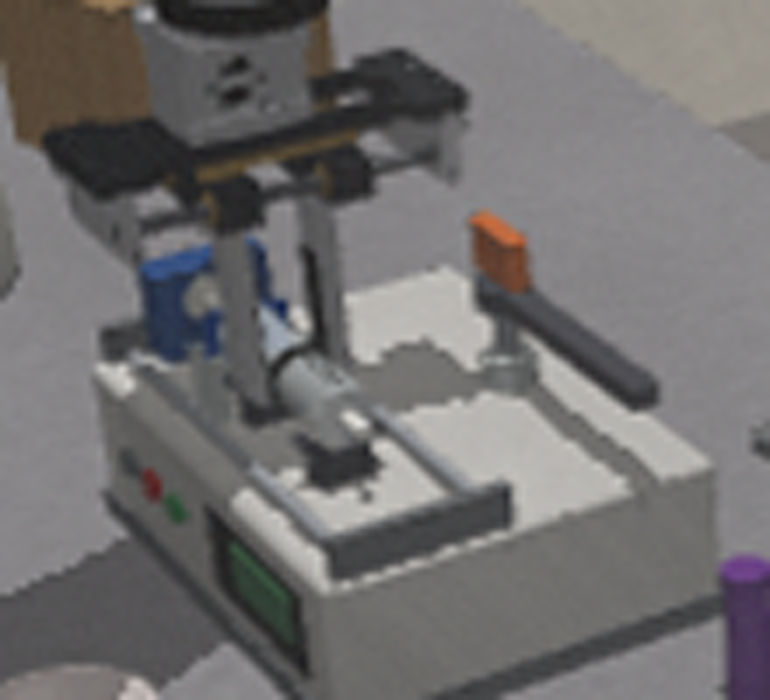

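>>> {"op": "drive_tool", "data": {
  "steps": [
    {"delta_pos":[0,0,-2],"yaw":0,"hand":20},
    {"delta_pos":[0,0,-1.5],"yaw":0,"hand":20},
    {"delta_pos":[0,0,0],"yaw":0,"hand":20}
  ]
}}

```text
clock: 36.58
eef_pos: [487.5, 268.2, 125.7]
eef_rot: [-3.141, 0.0, 1.604]
wrist_force: [-0.1, -0.4, -0.8]
finger_gap: 29.0
```

>>> {"op": "drive_tool", "data": {
  "steps": [
    {"delta_pos":[0,0,-1.5],"yaw":0,"hand":20},
    {"delta_pos":[0,0,0],"yaw":0,"hand":20},
    {"delta_pos":[0,0,0],"yaw":0,"hand":20}
  ]
}}

```text
clock: 36.83
eef_pos: [487.6, 268.3, 124.5]
eef_rot: [-3.142, 0.0, 1.604]
wrist_force: [0.2, 0.5, -0.7]
finger_gap: 29.4
```

>>> {"op": "drive_tool", "data": {
  "steps": [
    {"delta_pos":[0,0,-1.5],"yaw":0,"hand":20},
    {"delta_pos":[0,0,0],"yaw":0,"hand":20},
    {"delta_pos":[0,0,0],"yaw":0,"hand":20}
  ]
}}

```text
clock: 37.08
eef_pos: [487.8, 268.3, 123.1]
eef_rot: [3.141, -0.0, 1.604]
wrist_force: [1.2, -0.2, -0.9]
finger_gap: 29.6
```

>>> {"op": "drive_tool", "data": {
  "steps": [
    {"delta_pos":[0,0,-1],"yaw":0,"hand":20},
    {"delta_pos":[0,0,0],"yaw":0,"hand":20},
    {"delta_pos":[0,0,0],"yaw":0,"hand":20}
  ]
}}

```text
clock: 37.33
eef_pos: [488.2, 268.4, 122.6]
eef_rot: [3.14, -0.001, 1.604]
wrist_force: [3.3, 0.3, 4.1]
finger_gap: 28.9
```

>>> {"op": "drive_tool", "data": {
  "steps": [
    {"delta_pos":[0,0,-1],"yaw":0,"hand":20},
    {"delta_pos":[0,0,0],"yaw":0,"hand":20},
    {"delta_pos":[0,0,0],"yaw":0,"hand":20}
  ]
}}

```text
clock: 37.58
eef_pos: [488.4, 268.5, 122.4]
eef_rot: [3.139, -0.001, 1.604]
wrist_force: [1.2, -0.6, 11.7]
finger_gap: 29.1
```

```bash
python3 - <<'E'
from h import *
c=cam('side');save(c['frame'],'s20',(135,95,245,195),7)
s=manip.read_state();print(s['eef_pos'],s['wrist_force'],s['moment'])
E
```

```text
[488.37630357 268.50282483 122.35487661] [ 1.21400854 -1.24785424 11.55758879] [-0.33503783 -0.15468062 -0.05951552]
```

View pics/s20.png

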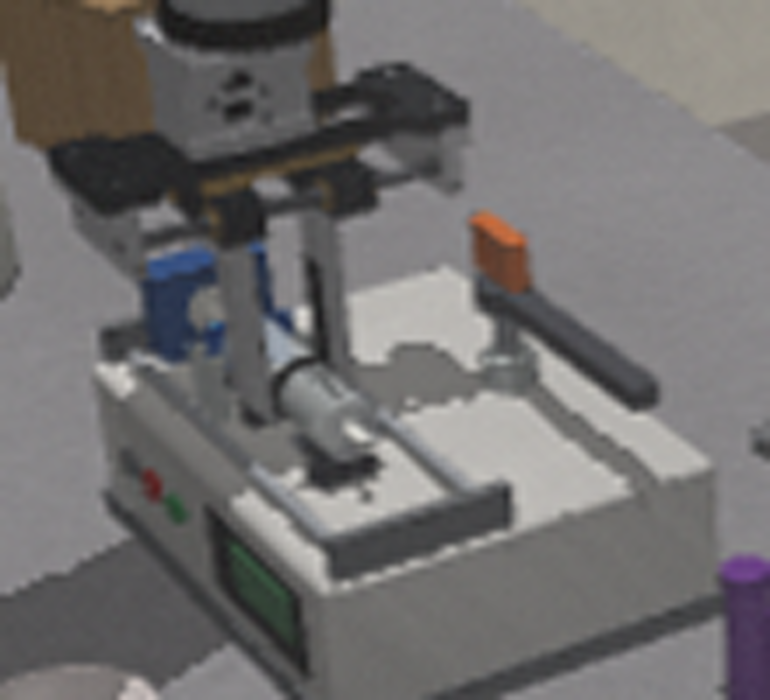

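Contact came at TCP z of about 122.6, which puts the axis at about 117, so it's seated. Release and retreat.

>>> {"op": "drive_tool", "data": {
  "steps": [
    {"delta_pos":[0,0,1],"yaw":0,"hand":38},
    {"delta_pos":[0,0,0],"yaw":0,"hand":38},
    {"delta_pos":[0,0,0],"yaw":0,"hand":38},
    {"delta_pos":[0,0,6],"yaw":0,"hand":38},
    {"delta_pos":[0,0,20],"yaw":0,"hand":40}
  ],
  "squeeze": 40
}}

```text
clock: 38.05
eef_pos: [486.3, 267.8, 145.8]
eef_rot: [-3.137, 0.002, 1.604]
wrist_force: [-0.2, -0.6, -0.5]
finger_gap: 39.9
```

>>> {"op": "drive_tool", "data": {
  "steps": [
    {"delta_pos":[0,0,35],"yaw":0,"hand":40},
    {"delta_pos":[0,0,40],"yaw":0,"hand":40},
    {"delta_pos":[20,-30,10],"yaw":0,"hand":40},
    {"delta_pos":[20,-30,0],"yaw":0,"hand":40},
    {"delta_pos":[20,-30,0],"yaw":0,"hand":40}
  ]
}}

```text
clock: 38.47
eef_pos: [548.2, 177.5, 234.5]
eef_rot: [3.14, -0.0, 1.606]
wrist_force: [0.5, 0.8, -0.4]
finger_gap: 39.7
```

>>> {"op": "drive_tool", "data": {
  "steps": [
    {"delta_pos":[20,-35,0],"yaw":0,"hand":40},
    {"delta_pos":[20,-35,0],"yaw":0,"hand":40},
    {"delta_pos":[20,-35,0],"yaw":0,"hand":40},
    {"delta_pos":[0,0,0],"yaw":0,"hand":40}
  ]
}}

```text
clock: 38.8
eef_pos: [609.6, 67.7, 232.6]
eef_rot: [-3.141, 0.001, 1.599]
wrist_force: [0.1, 0.4, -0.6]
finger_gap: 40.0
```

```bash
python3 - <<'E'
from h import *
import pickle
c=cam('side');save(c['frame'],'s21',(135,95,245,195),7);pickle.dump(c,open('side5.pkl','wb'))
s=manip.read_state();print(s['eef_pos'],s['eef_rot'])
c=cam('top');save(c['frame'],'t21',(40,150,180,260),5);pickle.dump(c,open('top5.pkl','wb'))
E
```

```text
[608.40253849  70.3682222  232.53067438] [-3.14053300e+00  2.08577023e-04  1.60037243e+00]
```

View pics/s21.png

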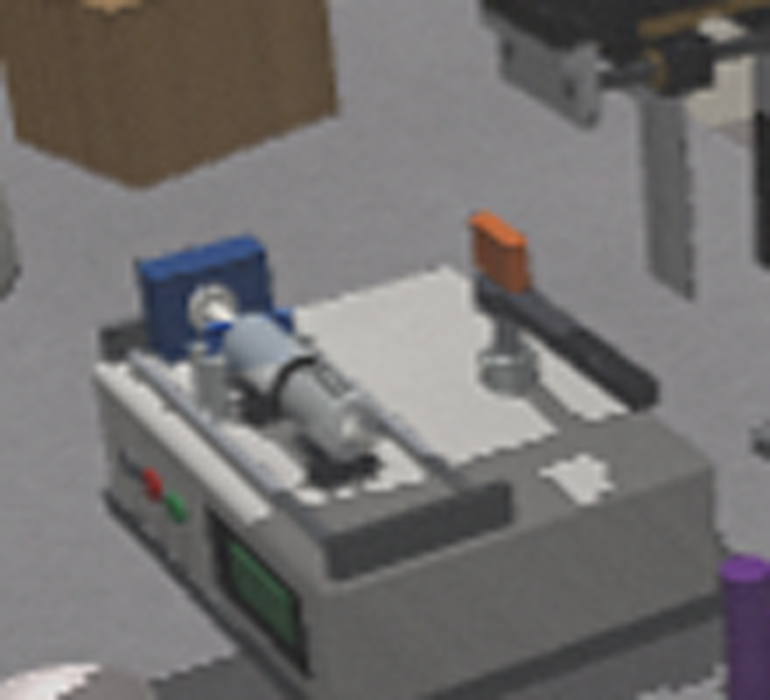

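View pics/t21.png

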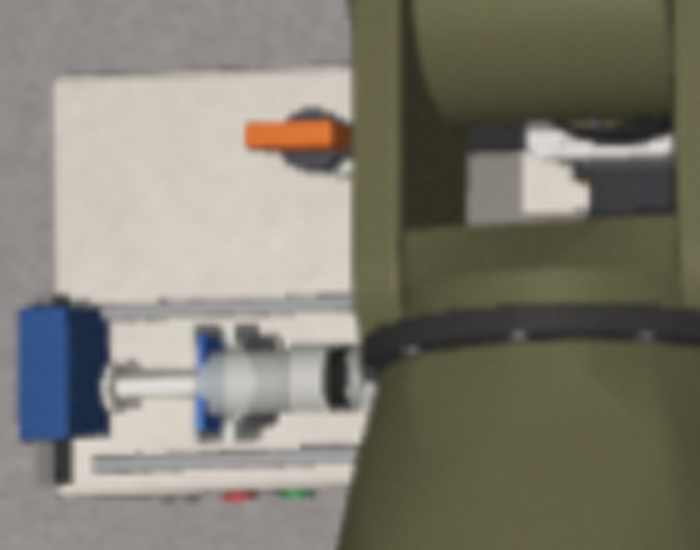

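```bash
python3 - <<'E'
from h import *
import pickle
c=pickle.load(open('top5.pkl','rb'));yaw=.033;R=np.array([[np.cos(yaw),-np.sin(yaw)],[np.sin(yaw),np.cos(yaw)]])
im=cv2.resize(c['frame'][200:250,50:125],None,fx=10,fy=10,interpolation=cv2.INTER_CUBIC)
def pr(x,y,z):
    q=pix(c,[*(np.array([489,261.4])+R@np.array([x,y])),z]);return tuple(int(round(t)) for t in (q-np.array([50,200])+.5)*10-.5)
for y,col in((44,(255,0,0)),(48,(255,0,0)),(62,(255,0,0)),(66,(255,0,0))):
    for s in(-1,1): cv2.line(im,pr(s*17,y,119),pr(s*28,y,119),col,1)
for y in(53,57): cv2.polylines(im,[np.array([pr(x,y,z) for x,z in((-22,104),(22,104),(22,130),(-22,130))])],True,(0,255,0),1)
cv2.polylines(im,[np.array([pr(12*np.cos(t),100,117+12*np.sin(t)) for t in np.linspace(0,6.28,30)])],True,(255,0,255),1)
cv2.imwrite('pics/ov5.png',im[...,::-1])
E
```

```text
(no output)
```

View pics/ov5.png

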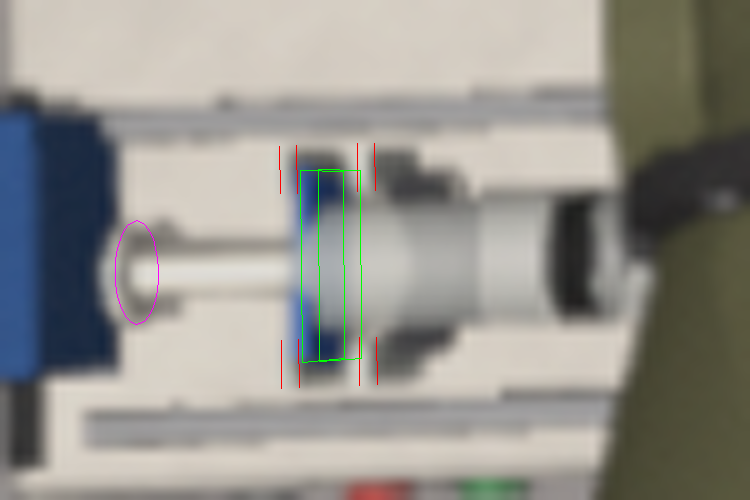

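The flange is in the slot between the uprights, about 2 mm towards the plunger of nominal, and the disc faces the pusher. Back to the fin, which now lies along y.

>>> {"op": "drive_tool", "data": {
  "steps": [
    {"delta_pos":[-2,39,0],"yaw":0,"hand":40},
    {"delta_pos":[-2,39,0],"yaw":0,"hand":40},
    {"delta_pos":[-2,39,0],"yaw":0,"hand":40},
    {"delta_pos":[-2,39,0],"yaw":0,"hand":40},
    {"delta_pos":[-2,39,0],"yaw":0,"hand":40}
  ]
}}

```text
clock: 39.32
eef_pos: [596.1, 271.6, 233.5]
eef_rot: [-3.142, -0.0, 1.606]
wrist_force: [1.0, 0.1, -0.7]
finger_gap: 40.0
```

>>> {"op": "drive_tool", "data": {
  "steps": [
    {"delta_pos":[0,0,-15],"yaw":0,"hand":40},
    {"delta_pos":[0,0,-15],"yaw":0,"hand":40},
    {"delta_pos":[0,0,0],"yaw":0,"hand":40},
    {"delta_pos":[0,0,0],"yaw":0,"hand":40},
    {"delta_pos":[0,0,0],"yaw":0,"hand":40}
  ]
}}

```text
clock: 39.73
eef_pos: [597.5, 268.7, 204.3]
eef_rot: [3.141, -0.0, 1.605]
wrist_force: [0.3, -0.2, 1.0]
finger_gap: 40.1
```

```bash
python3 - <<'E'
from h import *
c=cam('side');save(c['frame'],'s22',(150,75,250,165),7)
s=manip.read_state();print(s['eef_pos'],s['eef_rot'])
E
```

```text
[597.7037483  268.48503495 204.44399495] [ 3.14010441e+00 -6.08359233e-04  1.60435369e+00]
```

View pics/s22.png

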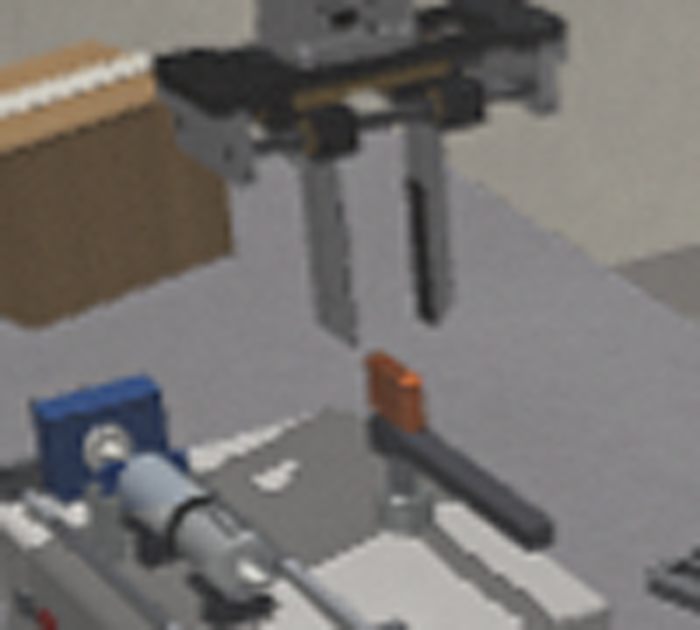

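>>> {"op": "drive_tool", "data": {
  "steps": [
    {"delta_pos":[0.6,0,-15],"yaw":-0.006,"hand":40},
    {"delta_pos":[0,0,-14],"yaw":0,"hand":40},
    {"delta_pos":[0,0,-8],"yaw":0,"hand":40},
    {"delta_pos":[0,0,0],"yaw":0,"hand":40},
    {"delta_pos":[0,0,0],"yaw":0,"hand":40}
  ]
}}

```text
clock: 40.2
eef_pos: [598.4, 268.2, 166.7]
eef_rot: [3.141, -0.0, 1.598]
wrist_force: [1.3, 0.6, 0.5]
finger_gap: 39.8
```

>>> {"op": "drive_tool", "data": {
  "steps": [
    {"delta_pos":[0,0,-3],"yaw":0,"hand":40},
    {"delta_pos":[0,0,0],"yaw":0,"hand":40},
    {"delta_pos":[0,0,0],"yaw":0,"hand":40}
  ]
}}

```text
clock: 40.45
eef_pos: [598.3, 268.3, 163.5]
eef_rot: [3.141, -0.0, 1.598]
wrist_force: [-0.2, -0.5, 0.1]
finger_gap: 40.0
```

>>> {"op": "drive_tool", "data": {
  "steps": [
    {"delta_pos":[0,0,-1.5],"yaw":0,"hand":40},
    {"delta_pos":[0,0,0],"yaw":0,"hand":5},
    {"delta_pos":[0,0,0],"yaw":0,"hand":5},
    {"delta_pos":[0,0,0],"yaw":0,"hand":5},
    {"delta_pos":[0,0,0],"yaw":0,"hand":5}
  ],
  "squeeze": 55
}}

```text
clock: 40.87
eef_pos: [598.2, 268.3, 161.6]
eef_rot: [3.142, -0.0, 1.598]
wrist_force: [-0.3, -0.4, -0.4]
finger_gap: 17.2
```

>>> {"op": "drive_tool", "data": {
  "steps": [
    {"delta_pos":[0,0,0],"yaw":0,"hand":5},
    {"delta_pos":[0,0,6],"yaw":0,"hand":5},
    {"delta_pos":[0,0,8],"yaw":0,"hand":5},
    {"delta_pos":[0,0,8],"yaw":0,"hand":5},
    {"delta_pos":[0,0,8],"yaw":0,"hand":5}
  ]
}}

```text
clock: 41.28
eef_pos: [598.4, 268.3, 190.8]
eef_rot: [-3.141, 0.0, 1.598]
wrist_force: [6.8, 2.1, -9.9]
finger_gap: 11.6
```

>>> {"op": "drive_tool", "data": {
  "steps": [
    {"delta_pos":[0,0,2],"yaw":0,"hand":5},
    {"delta_pos":[0,0,0],"yaw":0,"hand":5},
    {"delta_pos":[0,0,0],"yaw":0,"hand":5}
  ]
}}

```text
clock: 41.53
eef_pos: [598.3, 268.3, 192.5]
eef_rot: [-3.141, 0.0, 1.598]
wrist_force: [7.6, 3.0, -10.6]
finger_gap: 11.8
```

```bash
python3 - <<'E'
from h import *
c=cam('side');save(c['frame'],'s23',(150,75,250,165),7)
s=manip.read_state();print(s['eef_pos'],s['eef_rot'],s['wrist_force'],s['finger_gap'])
E
```

```text
[598.35659154 268.2702713  192.36042894] [-3.14134929e+00  1.58359084e-04  1.59828763e+00] [  6.62371692   2.42191167 -10.88938807] 11.847674252738457
```

View pics/s23.png

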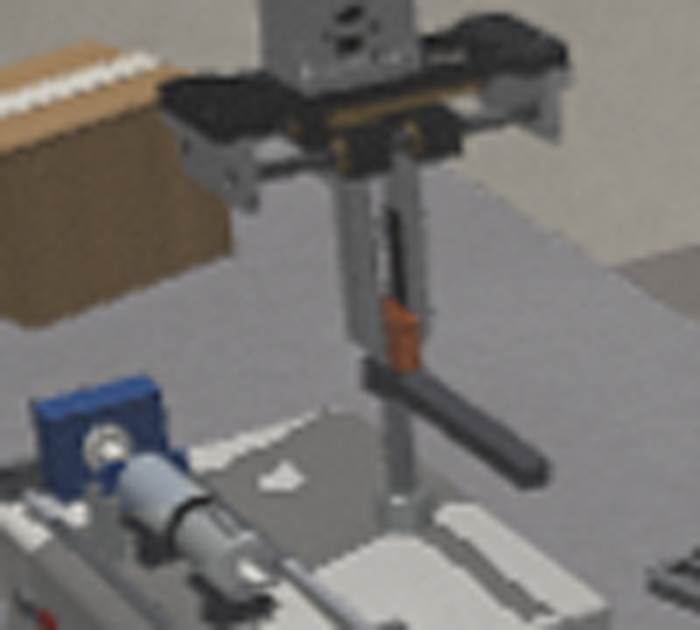

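>>> {"op": "drive_tool", "data": {
  "steps": [
    {"delta_pos":[1,0.4,0],"yaw":-0.06,"hand":5},
    {"delta_pos":[0,0,0],"yaw":-0.1,"hand":5},
    {"delta_pos":[0,0,0],"yaw":-0.1,"hand":5},
    {"delta_pos":[0,0,0],"yaw":-0.1,"hand":5},
    {"delta_pos":[0,0,0],"yaw":-0.1,"hand":5}
  ]
}}

```text
clock: 42.0
eef_pos: [598.6, 268.3, 191.8]
eef_rot: [-3.14, 0.002, 1.133]
wrist_force: [2.2, -0.6, -10.4]
finger_gap: 11.6
```

>>> {"op": "drive_tool", "data": {
  "steps": [
    {"delta_pos":[0,0,0],"yaw":-0.1,"hand":5},
    {"delta_pos":[0,0,0],"yaw":-0.1,"hand":5},
    {"delta_pos":[0,0,0],"yaw":-0.1,"hand":5},
    {"delta_pos":[0,0,0],"yaw":-0.1,"hand":5},
    {"delta_pos":[0,0,0],"yaw":-0.1,"hand":5}
  ]
}}

```text
clock: 42.42
eef_pos: [598.7, 268.3, 191.9]
eef_rot: [-3.141, 0.003, 0.633]
wrist_force: [1.7, -1.4, -9.9]
finger_gap: 11.4
```

```bash
python3 - <<'E'
from h import *
c=cam('side');save(c['frame'],'s24',(150,75,250,165),7)
s=manip.read_state();print(s['eef_pos'],s['eef_rot'],s['wrist_force'],s['finger_gap'])
E
```

```text
[598.67488503 268.24156035 191.87956285] [-3.14115389e+00  2.98418709e-03  6.25988705e-01] [  1.2464157   -1.05298607 -11.12199138] 11.93621809302359
```

View pics/s24.png

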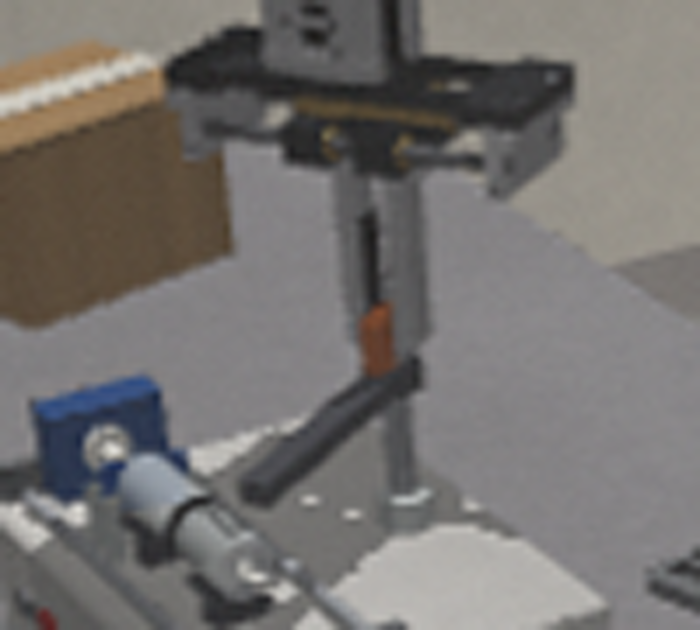

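>>> {"op": "drive_tool", "data": {
  "steps": [
    {"delta_pos":[0,0,0],"yaw":-0.1,"hand":5},
    {"delta_pos":[0,0,0],"yaw":-0.1,"hand":5},
    {"delta_pos":[0,0,0],"yaw":-0.1,"hand":5},
    {"delta_pos":[0,0,0],"yaw":-0.1,"hand":5},
    {"delta_pos":[0,0,0],"yaw":-0.1,"hand":5}
  ]
}}

```text
clock: 42.88
eef_pos: [598.7, 268.2, 192.1]
eef_rot: [3.141, 0.003, 0.136]
wrist_force: [1.6, -1.5, -9.9]
finger_gap: 11.3
```

>>> {"op": "drive_tool", "data": {
  "steps": [
    {"delta_pos":[0,0,0],"yaw":-0.06,"hand":5},
    {"delta_pos":[0,0,0],"yaw":-0.03,"hand":5},
    {"delta_pos":[0,0,0],"yaw":0,"hand":5},
    {"delta_pos":[0,0,0],"yaw":0,"hand":5}
  ]
}}

```text
clock: 43.22
eef_pos: [598.8, 268.2, 192.5]
eef_rot: [3.14, 0.002, 0.051]
wrist_force: [0.2, -3.4, -9.7]
finger_gap: 11.6
```

```bash
python3 - <<'E'
from h import *
c=cam('side');save(c['frame'],'s25',(140,75,250,175),7)
s=manip.read_state();print(s['eef_pos'],s['eef_rot'],s['wrist_force'],s['finger_gap'])
E
```

```text
[598.76948451 268.19469286 192.60878003] [3.14042630e+00 2.16096163e-03 5.06174871e-02] [-1.08983456 -4.96875016 -9.52654471] 12.099166316205087
```

View pics/s25.png

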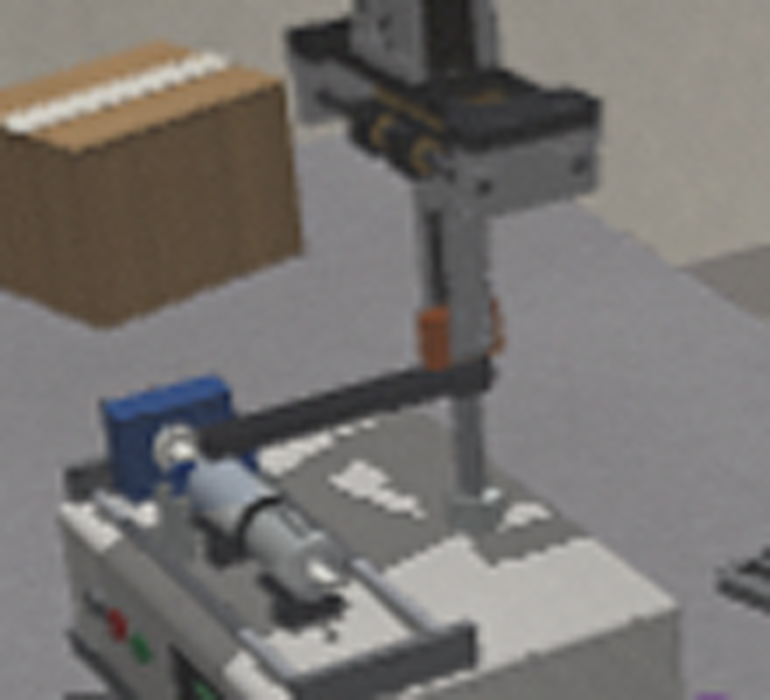

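The bar is over the barrel at a turn of about 0.02. Lowering.

>>> {"op": "drive_tool", "data": {
  "steps": [
    {"delta_pos":[0,0,-6],"yaw":-0.01,"hand":5},
    {"delta_pos":[0,0,-6],"yaw":0,"hand":5},
    {"delta_pos":[0,0,-6],"yaw":0,"hand":5},
    {"delta_pos":[0,0,-4],"yaw":0,"hand":5},
    {"delta_pos":[0,0,0],"yaw":0,"hand":5}
  ]
}}

```text
clock: 43.68
eef_pos: [598.8, 268.2, 170.5]
eef_rot: [3.141, 0.002, 0.04]
wrist_force: [-2.8, -6.1, -7.9]
finger_gap: 11.6
```

>>> {"op": "drive_tool", "data": {
  "steps": [
    {"delta_pos":[0,0,-2],"yaw":0,"hand":5},
    {"delta_pos":[0,0,-1],"yaw":0,"hand":5},
    {"delta_pos":[0,0,0],"yaw":0,"hand":5},
    {"delta_pos":[0,0,0],"yaw":0,"hand":5}
  ]
}}

```text
clock: 44.02
eef_pos: [598.8, 268.3, 168.5]
eef_rot: [3.141, 0.001, 0.04]
wrist_force: [-3.3, -6.6, -7.4]
finger_gap: 11.4
```

>>> {"op": "drive_tool", "data": {
  "steps": [
    {"delta_pos":[0,0,-1.5],"yaw":0,"hand":5},
    {"delta_pos":[0,0,0],"yaw":0,"hand":5},
    {"delta_pos":[0,0,0],"yaw":0,"hand":5}
  ]
}}

```text
clock: 44.27
eef_pos: [598.8, 268.2, 167.1]
eef_rot: [3.141, 0.001, 0.04]
wrist_force: [-4.1, -6.1, -7.0]
finger_gap: 11.7
```

>>> {"op": "drive_tool", "data": {
  "steps": [
    {"delta_pos":[-0.7,-1,-1],"yaw":0,"hand":5},
    {"delta_pos":[0,0,0],"yaw":0,"hand":5},
    {"delta_pos":[0,0,0],"yaw":0,"hand":5}
  ]
}}

```text
clock: 44.52
eef_pos: [598.6, 268.0, 166.4]
eef_rot: [-3.141, -0.001, 0.039]
wrist_force: [1.9, 0.4, -6.7]
finger_gap: 11.5
```

>>> {"op": "drive_tool", "data": {
  "steps": [
    {"delta_pos":[0,0,-1],"yaw":0,"hand":5},
    {"delta_pos":[0,0,0],"yaw":0,"hand":5},
    {"delta_pos":[0,0,0],"yaw":0,"hand":5}
  ]
}}

```text
clock: 44.77
eef_pos: [598.7, 268.0, 165.5]
eef_rot: [-3.141, -0.001, 0.039]
wrist_force: [1.6, 2.8, -4.2]
finger_gap: 11.6
```

>>> {"op": "drive_tool", "data": {
  "steps": [
    {"delta_pos":[0,0,-1],"yaw":0,"hand":5},
    {"delta_pos":[0,0,0],"yaw":0,"hand":5},
    {"delta_pos":[0,0,0],"yaw":0,"hand":5}
  ]
}}

```text
clock: 45.02
eef_pos: [598.8, 268.0, 164.8]
eef_rot: [-3.141, -0.002, 0.038]
wrist_force: [4.3, 3.1, 1.2]
finger_gap: 11.3
```

Contact came at z of about 165.5, which matches a lift of about 0.004. Release and clear.

>>> {"op": "drive_tool", "data": {
  "steps": [
    {"delta_pos":[0,0,0],"yaw":0,"hand":40},
    {"delta_pos":[0,0,0],"yaw":0,"hand":40},
    {"delta_pos":[0,0,0],"yaw":0,"hand":40},
    {"delta_pos":[0,0,10],"yaw":0,"hand":40},
    {"delta_pos":[0,0,30],"yaw":0,"hand":40}
  ]
}}

```text
clock: 45.43
eef_pos: [597.1, 267.1, 200.7]
eef_rot: [3.139, 0.007, 0.038]
wrist_force: [0.1, 0.0, 0.1]
finger_gap: 39.0
```

>>> {"op": "drive_tool", "data": {
  "steps": [
    {"delta_pos":[0,0,40],"yaw":0,"hand":40},
    {"delta_pos":[0,-35,20],"yaw":0.1,"hand":40},
    {"delta_pos":[0,-40,0],"yaw":0.1,"hand":40},
    {"delta_pos":[0,-40,0],"yaw":0.1,"hand":40},
    {"delta_pos":[0,-40,0],"yaw":0.1,"hand":40}
  ]
}}

```text
clock: 45.85
eef_pos: [598.1, 111.1, 265.3]
eef_rot: [3.141, -0.001, 0.444]
wrist_force: [1.3, 0.3, -0.6]
finger_gap: 40.2
```

>>> {"op": "drive_tool", "data": {
  "steps": [
    {"delta_pos":[0,-40,0],"yaw":0.1,"hand":40},
    {"delta_pos":[0,-40,0],"yaw":0.1,"hand":40},
    {"delta_pos":[0,-40,0],"yaw":0.1,"hand":40},
    {"delta_pos":[0,-40,0],"yaw":0.1,"hand":40},
    {"delta_pos":[0,-40,0],"yaw":0.1,"hand":40}
  ]
}}

```text
clock: 46.27
eef_pos: [598.1, -89.3, 265.1]
eef_rot: [3.141, -0.0, 0.943]
wrist_force: [0.0, 0.4, 0.0]
finger_gap: 40.0
```

```bash
python3 - <<'E'
from ov import *
s=cam('side');c=cam('top')
save(s['frame'],'s_end',None,1.5);save(c['frame'],'t_end',None,1.5)
save(s['frame'],'s_endp',(135,95,245,195),7)
overlay(488.6,262,.033,0.0,'ove',[('top',c,(40,155,150,255),7)],lift=4)
print(manip.read_state()['eef_pos'])
E
```

```text
[598.00687387 -92.38665399 264.66498077]
```

View pics/s_end.png

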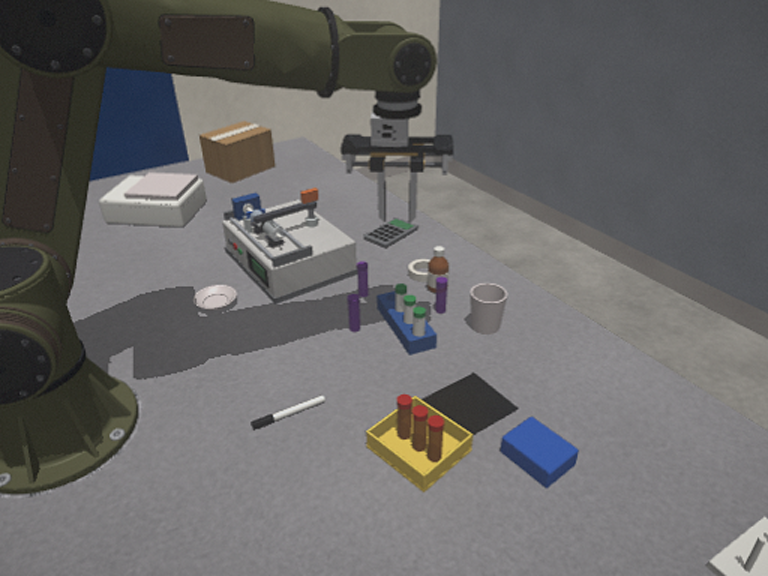

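View pics/t_end.png

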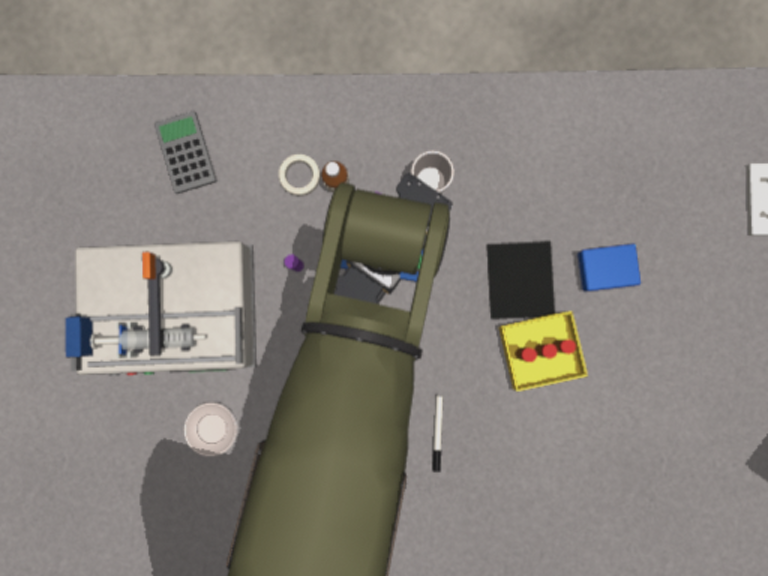

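View pics/s_endp.png

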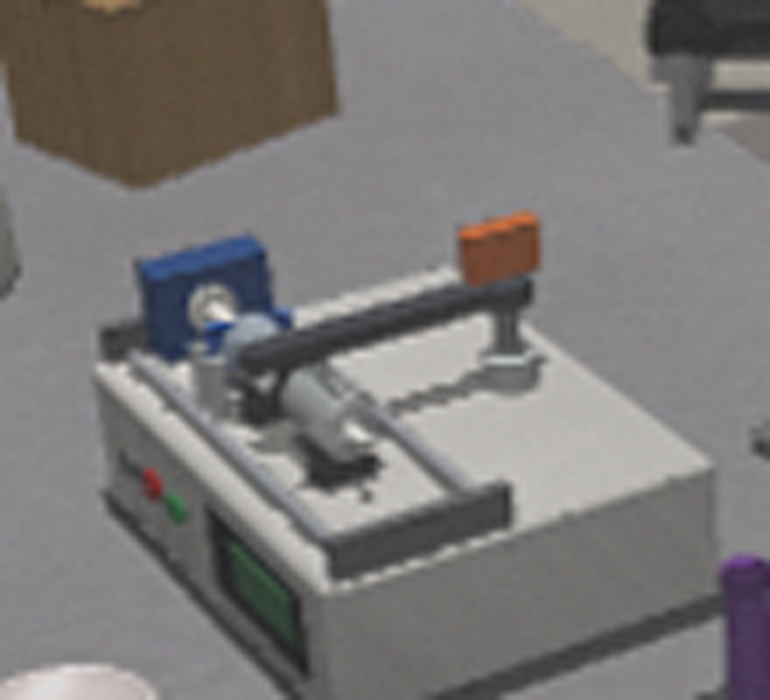

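View pics/ove_top.png

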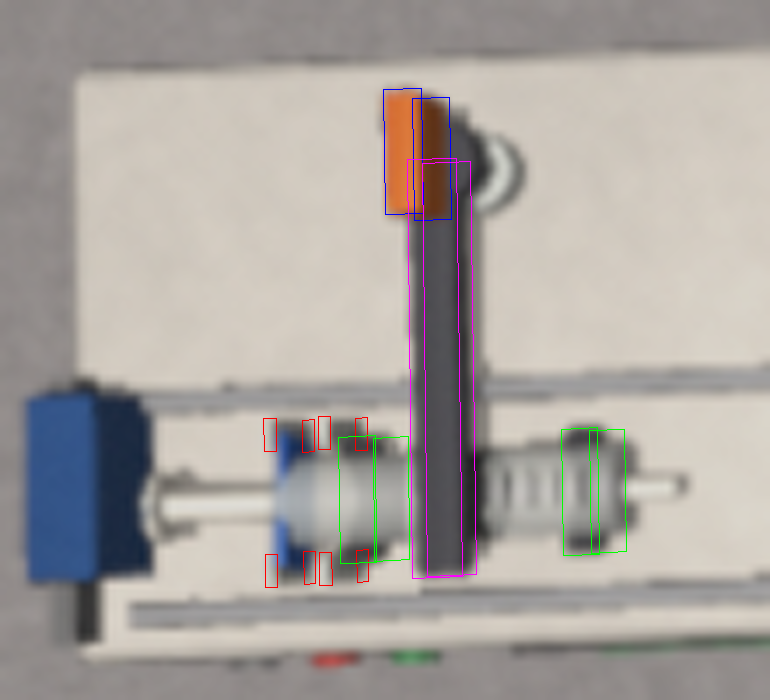

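Final views show the bar lying across the barrel at a turn of about 0, with the fin overlay matching at a lift of 4 mm. The flange is between the uprights, three reds are in the tray and three greens in the rack. Bystanders are unmoved and the arm is clear.

```bash
python3 - <<'E'
from h import *
print(manip.read_state()['clock']);print(manip.sign_off())
E
```

```text
46.3667
the job is handed in; nothing more can be done
None
```

I finished the job in the order asked and handed it in at 46 s of the 210 s allowed; `sign_off()` reports no verdict, so what follows is from my own checks.

- **Vials:** the three red-capped vials stand in the yellow tray. The three green-capped ones are fully down in rack holes 0, 1 and 2. I left the purple look-alikes alone.
- **Syringe and clamp:**
  - I lifted the bar and turned it aside to about 1.56 rad.
  - The syringe was knocked aside during the run, so I found it again before picking it up.
  - It now lies in the cradle with its flange in the slot and its plunger towards the pusher.
  - The bar is back over the barrel at a turn of about 0 and was let down onto it. It met the barrel at a lift of about 4 mm, as it should on a seated barrel.

**Last checks:** both camera views showed the vials, flange, bar and bystanders in place, with the gripper clear of everything.

**Disagreements:**
- The flange reads about 1 to 2 mm towards the plunger from the middle of its slot, within the slot's roughly 5 mm of play either way.
- The clamp post, as felt through the gripper, was about 3 mm further in +y than the cameras gave, and I corrected for that.

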